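Make up a slug charge on the spring scale

TASK

Make up one balance-weight charge of brass slugs on the bench scale. First raise its red-knobbed arrest lever fully to free the pan, and move the stray steel nuts from the pan to the orange bin, so that the empty scale reads zero. Then pluck brass slugs from the pocket tray and set them on the pan until the pointer rests in the green sector (177 to 203 g; the slugs are drilled differently, so go by the scale), leave the lever up, see that the slugs not needed are in the tray, and do not disturb the other things on the bench.

Things in the scene. Friction and masses are not known exactly. Their poses are not given: they have to be found in the camera images.
- scale: grey spring bench scale, fixed to the bench; origin on the bench under the middle of the pan. Housing 150 (x) x 160 (y) x 88 mm high under the pan; its own -x side (the lever side) faces the robot; a dial slopes away on its +x side (lower than the pan, reaching 167 mm from the origin). 250 g full scale
- pan_floor (a point): middle of the upper face of the scale's rectangular aluminium pan, 160 mm (scale x) x 190 mm (scale y) outside, with a rim 6 mm high and 3 mm thick; 143 mm above the bench when empty or arrested, sinking straight down under load without tilting; axes as the scale's
- pan (a joint): how far the pan has sunk, m: 0 empty or arrested, 0.00016 per gram (0.04 at 250 g), stop at 0.042; spring 61 N/m, damped, steady in about 1 s. The green sector is 177 to 203 g, that is 0.0283 to 0.0325
- pointer (a joint): red dial pointer, rad clockwise seen from the dial's front: 0 at zero load (lower left), 0.01885 per gram (4.71 at 250 g). The green sector of the dial spans 3.34 to 3.83
- arrest (a joint): pan arrest lever, rad: 0 knob down (the lever's tail inside props the pan so that it cannot sink), 1.0 knob fully up (pan free over its whole travel); turns about arrest_hinge, parallel to the scale's y; stiff (about 3 N at the knob), stays where it is left
- arrest_knob (a point): middle of the red ball knob, 18 mm across, at the end of the lever, on the robot's side of the scale; 85 mm from the hinge, its arm 10 degrees below level when down and 47 degrees above when up. About 144 mm from the pan's middle and 37 mm above the bench when down, 118 mm from it and 114 mm above the bench when up
- arrest_hinge (a point): axis of the arrest lever, 60 mm from the scale's origin towards its -x, 52 mm above the bench; axes as the scale's
- tray: dark blue pocket tray, fixed, 190 x 190 x 18 mm; origin under its middle. 3 x 3 square pockets 27 mm wide, 6 mm deep (floor 12 mm above the bench), at -58, 0 and 58 mm along its x and y; not all are filled
- nut_bin: orange open bin, fixed, 140 (x) x 120 (y) x 45 mm high, walls and floor 4 mm; origin under its middle
- large1: large brass slug, upright hexagonal bar piece 19 mm across flats (22 mm across corners), 26 mm tall, drilled to an unseen depth: 40 to 63 g; origin in the middle of its underside, z up its axis, two of its flats face its y. May be absent
- large2: large brass slug, upright hexagonal bar piece 19 mm across flats (22 mm across corners), 26 mm tall, drilled to an unseen depth: 40 to 63 g; origin in the middle of its underside, z up its axis, two of its flats face its y. May be absent
- large3: large brass slug, upright hexagonal bar piece 19 mm across flats (22 mm across corners), 26 mm tall, drilled to an unseen depth: 40 to 63 g; origin in the middle of its underside, z up its axis, two of its flats face its y. May be absent
- large4: large brass slug, upright hexagonal bar piece 19 mm across flats (22 mm across corners), 26 mm tall, drilled to an unseen depth: 40 to 63 g; origin in the middle of its underside, z up its axis, two of its flats face its y. May be absent
- large5: large brass slug, upright hexagonal bar piece 19 mm across flats (22 mm across corners), 26 mm tall, drilled to an unseen depth: 40 to 63 g; origin in the middle of its underside, z up its axis, two of its flats face its y. May be absent
- small1: small brass slug, upright hexagonal bar piece 14 mm across flats (16 mm across corners), 16 mm tall, drilled to an unseen depth: 14 to 23 g; origin in the middle of its underside, z up its axis, two of its flats face its y
- small2: small brass slug, upright hexagonal bar piece 14 mm across flats (16 mm across corners), 16 mm tall, drilled to an unseen depth: 14 to 23 g; origin in the middle of its underside, z up its axis, two of its flats face its y
- small3: small brass slug, upright hexagonal bar piece 14 mm across flats (16 mm across corners), 16 mm tall, drilled to an unseen depth: 14 to 23 g; origin in the middle of its underside, z up its axis, two of its flats face its y
- small4: small brass slug, upright hexagonal bar piece 14 mm across flats (16 mm across corners), 16 mm tall, drilled to an unseen depth: 14 to 23 g; origin in the middle of its underside, z up its axis, two of its flats face its y
- nut1: stray steel hexagon nut lying flat on the pan at the start, 24 mm across flats (28 mm across corners), 13 mm high, 33 g; origin in the middle of its underside, two flats face its y. May be absent
- nut2: stray steel hexagon nut lying flat on the pan at the start, 24 mm across flats (28 mm across corners), 13 mm high, 33 g; origin in the middle of its underside, two flats face its y. May be absent
- nut3: stray steel hexagon nut lying flat on the pan at the start, 24 mm across flats (28 mm across corners), 13 mm high, 33 g; origin in the middle of its underside, two flats face its y. May be absent
- chuck_key: bystander: drill chuck key, T shape 85 x 70 mm, 16 mm high, lying on the bench
- screwdriver: bystander: yellow screwdriver, 200 mm, 26 mm thick, lying along its x
- oil: bystander: yellow cutting-oil bottle, 60 mm across, 140 mm high, standing

How it is judged (in metres and radians):
On the way, in this order (a step that is already met when the one before it is completed fails the run):
1. the arrest lever is up (above 0.85 rad), the freed pan, cleared of nuts, reads zero (within 8 g) (value of joint arrest above 0.85 rad and value of joint pan below 0.0013 m), for 0.3 s.
2. with the lever up the pan, touched by nothing but its load, stands in the green sector (value of joint arrest above 0.85 rad and value of joint pan between 0.028 and 0.0328 m and velocity of joint pan between -0.01 and 0.01 m/s and contact force between the fingers and pan below 0.05 N), for 0.5 s.
At the end, for the whole second after the job is handed in: The lever is up (above 0.85 rad); the pan is at rest at a load of 175 to 205 g (0.0280 to 0.0328 m); all nuts lie in the orange bin; every slug is at rest on the pan or in (or on) the tray (value of joint arrest above 0.85 rad and value of joint pan between 0.028 and 0.0328 m and velocity of joint pan between -0.01 and 0.01 m/s and x of nut1 in the frame of nut_bin between -0.07 and 0.07 m and y of nut1 in the frame of nut_bin between -0.06 and 0.06 m and z of nut1 in the frame of nut_bin between 0 and 0.04 m and linear speed of each of nut1, nut2, nut3, large1, large2, large3, large4, large5, small1, small2, small3, small4 below 0.02 m/s and x of nut2 in the frame of nut_bin between -0.07 and 0.07 m and y of nut2 in the frame of nut_bin between -0.06 and 0.06 m and z of nut2 in the frame of nut_bin between 0 and 0.04 m and x of nut3 in the frame of nut_bin between -0.07 and 0.07 m and y of nut3 in the frame of nut_bin between -0.06 and 0.06 m and z of nut3 in the frame of nut_bin between 0 and 0.04 m and ((x of large1 in the frame of pan_floor between -0.085 and 0.085 m and y of large1 in the frame of pan_floor between -0.1 and 0.1 m and z of large1 in the frame of pan_floor between -0.01 and 0.05 m) or (x of large1 in the frame of tray between -0.095 and 0.095 m and y of large1 in the frame of tray between -0.095 and 0.095 m and z of large1 in the frame of tray between 0 and 0.05 m)) and ((x of large2 in the frame of pan_floor between -0.085 and 0.085 m and y of large2 in the frame of pan_floor between -0.1 and 0.1 m and z of large2 in the frame of pan_floor between -0.01 and 0.05 m) or (x of large2 in the frame of tray between -0.095 and 0.095 m and y of large2 in the frame of tray between -0.095 and 0.095 m and z of large2 in the frame of tray between 0 and 0.05 m)) and ((x of large3 in the frame of pan_floor between -0.085 and 0.085 m and y of large3 in the frame of pan_floor between -0.1 and 0.1 m and z of large3 in the frame of pan_floor between -0.01 and 0.05 m) or (x of large3 in the frame of tray between -0.095 and 0.095 m and y of large3 in the frame of tray between -0.095 and 0.095 m and z of large3 in the frame of tray between 0 and 0.05 m)) and ((x of large4 in the frame of pan_floor between -0.085 and 0.085 m and y of large4 in the frame of pan_floor between -0.1 and 0.1 m and z of large4 in the frame of pan_floor between -0.01 and 0.05 m) or (x of large4 in the frame of tray between -0.095 and 0.095 m and y of large4 in the frame of tray between -0.095 and 0.095 m and z of large4 in the frame of tray between 0 and 0.05 m)) and ((x of large5 in the frame of pan_floor between -0.085 and 0.085 m and y of large5 in the frame of pan_floor between -0.1 and 0.1 m and z of large5 in the frame of pan_floor between -0.01 and 0.05 m) or (x of large5 in the frame of tray between -0.095 and 0.095 m and y of large5 in the frame of tray between -0.095 and 0.095 m and z of large5 in the frame of tray between 0 and 0.05 m)) and ((x of small1 in the frame of pan_floor between -0.085 and 0.085 m and y of small1 in the frame of pan_floor between -0.1 and 0.1 m and z of small1 in the frame of pan_floor between -0.01 and 0.05 m) or (x of small1 in the frame of tray between -0.095 and 0.095 m and y of small1 in the frame of tray between -0.095 and 0.095 m and z of small1 in the frame of tray between 0 and 0.05 m)) and ((x of small2 in the frame of pan_floor between -0.085 and 0.085 m and y of small2 in the frame of pan_floor between -0.1 and 0.1 m and z of small2 in the frame of pan_floor between -0.01 and 0.05 m) or (x of small2 in the frame of tray between -0.095 and 0.095 m and y of small2 in the frame of tray between -0.095 and 0.095 m and z of small2 in the frame of tray between 0 and 0.05 m)) and ((x of small3 in the frame of pan_floor between -0.085 and 0.085 m and y of small3 in the frame of pan_floor between -0.1 and 0.1 m and z of small3 in the frame of pan_floor between -0.01 and 0.05 m) or (x of small3 in the frame of tray between -0.095 and 0.095 m and y of small3 in the frame of tray between -0.095 and 0.095 m and z of small3 in the frame of tray between 0 and 0.05 m)) and ((x of small4 in the frame of pan_floor between -0.085 and 0.085 m and y of small4 in the frame of pan_floor between -0.1 and 0.1 m and z of small4 in the frame of pan_floor between -0.01 and 0.05 m) or (x of small4 in the frame of tray between -0.095 and 0.095 m and y of small4 in the frame of tray between -0.095 and 0.095 m and z of small4 in the frame of tray between 0 and 0.05 m))); the robot touches nothing.
It fails at once if the chuck key is shifted by more than 40 mm (distance of chuck_key from where it was at the start of the episode above 0.04 m).
It fails at once if the screwdriver is shifted by more than 40 mm (distance of screwdriver from where it was at the start of the episode above 0.04 m).
It fails at once if the oil is shifted by more than 40 mm (distance of oil from where it was at the start of the episode above 0.04 m).
Of large1, large2, large3, large4, large5 only 3 to 5 are there at a start; the rules pass over those that are not, and their reading is None.
Of nut1, nut2, nut3 only 2 to 3 are there at a start; the rules pass over those that are not, and their reading is None.
At some moment in a run one of large1, large2, large3, large4, large5, small1, small2, small3, small4, nut1 may be knocked a few centimetres aside while the robot is not near it.
Once in a run the grip may slacken for a moment while it holds something.
It also fails if it takes over 210 s, if anything falls off the work surface, if the arm or the gripper's body presses on something with over 40 N, if the wrist force passes 120 N, or if a joint passes its speed limit or range.

ROBOT

A 6-joint arm with a two-finger parallel gripper is mounted at the origin on the work surface. World frame = base frame: x ahead of the robot, y to its left, z up, the work surface at z = 0. Lengths are in mm, angles in rad, forces in N, time in s.
With the tool pointing down it reaches from about 275 to 975 mm from the base axis. Payload 8.4 kg.
Tool frame: the origin (TCP) lies midway between the tips of the shut fingers; the grasp point (between the pads) lies 19 mm behind it; z points along the fingers, y is the direction in which the jaws open and shut (so a half turn about z gives the same grasp; the last joint's range is limited). The gripper opens to 92 mm and grips with 3 to 60 N. Pads are 20 mm wide; open, the fingers measure 128 mm over their backs; the gripper's body (75 mm by 189 mm) begins 69 mm behind the grasp point.
Start: joints at [-1.2, 0.353, 1.633, -0, 1.155, -0.002], TCP at [227.639, -582.072, 214.583] pointing down, gripper open.
Joint ranges: [-2.63, 2.63], [-0.92, 2.1], [0.06, 2.66], [-1.3, 4.44], [0, 2.69], [-3.02, 3.02]. Speed limits (rad/s): [2.22, 2.22, 2.79, 3.14, 3.14, 3.14].

INTERFACE

Orientations are given as a unit quaternion [x, y, z, w].
In Python, from plant import * gives the robot as it stands.
- The arm moves only by the shell command python3 -m crank 'ROWS' [FORCE]. ROWS is JSON, one flat list of numbers, 7 for each row, row after row: the shift along the tool's x, y, z in m, then the turn, a rotation vector about the tool's x, y, z in rad, then the opening in per cent of the stroke, from 0 (shut) to 100 (fully open). A call has 1 to 8 rows; each row shifts and turns the pose as measured when the row begins, along the tool's axes as they then stand; what a row does not reach is not made up. A row lasts 1/12 s, in which the tool goes at most 41.7 mm and 7.16 degrees, less where a joint would pass 70% of its speed; a pose out of reach is approached as far as the arm can. A call is refused whole if a number of a shift passes 0.0417 or a number of a turn 0.125, either way. A call with a gripper value outside its range is refused whole. The fingers move at their own pace and stop on an object; FORCE is the grip in N (left out, the last holds). Time passes only in rows, so rows that do not move let the fingers close. It gives the time, the measured TCP pose, the force and the opening at its end, in the units of the state.
- get_state(): the state, without advancing time (a new reading comes with each control period).
- grab_frame(name): name is "side" or "top" or "wrist"; returns a dict with "image" (400x640x3 uint8, red, green, blue), "range_z" (400x640 float32, mm along the optical axis (not along the pixel's ray), 0 where there is no reading), "K" (3x3 intrinsics, pixels), "xyz" and "rotation" of the camera in the world; the wrist camera has in their place "hand_eye" (4x4, takes a point from camera to tool coordinates, whose origin is the TCP and whose axes are the flange's). Camera axes: x right, y down, z forward; pixel columns grow to the right and rows downward; lengths in mm; the calibration is good to about 2 mm. A picture is of the moment at which its call begins: read the wrist's pose just before it.
- hand_in(): hands the job in, once; it reports no verdict.
The state is a dict: "time": time; "joints": joint angles; "dq": joint speeds; "joint_efforts": joint torques, N m; "ee_pos": TCP position; "eef_rot": TCP orientation; "ft_force": force on the tool from outside, world axes, zero at the start; "wrist_torque": the same for the moment, N m; "grip_width": opening from 0.0 (shut) to 1.0 (fully open).
Only numpy, scipy, OpenCV 4.12 (cv2) and the standard library are available. Lean on these libraries where they do the work, as an engineer would, in place of code of your own. Each camera call takes 0.05 s, during which the arm holds its last target.

## Working session

There is one attempt and no reset: what is moved stays moved. The work goes in short steps, Python scripts to look and compute and a shell command to move; the robot and the scene stay as the last step left them, time stands still between calls to the robot, and variables do not carry over. Pictures are saved under pics/ and viewed, and the job is handed in when it is done.

```bash
ls; mkdir -p pics
python3 - <<'E'
from plant import *
import cv2,numpy as np
s=get_state();print(s)
for n in("top","side","wrist"):
    f=grab_frame(n);cv2.imwrite(f"pics/{n}0.png",f["image"][:,:,::-1])
    print(n,f["K"],f.get("xyz"),f.get("rotation"),f.get("hand_eye"))
E
```

```text
pics
{'time': 0.0, 'joints': array([-1.20041082e+00,  3.53644805e-01,  1.63411484e+00, -6.63766466e-07,
        1.15518613e+00, -2.36143319e-03]), 'dq': array([ 0.00016792, -0.00085624,  0.00324446,  0.00062135, -0.00228586,
        0.00035707]), 'joint_efforts': array([-1.76700571e-03, -5.93853879e+01, -3.34210396e+01,  6.97268802e-02,
        2.35528476e-02, -1.38115715e-04]), 'ee_pos': array([ 227.45710592, -581.62325531,  213.87403377]), 'eef_rot': array([ 9.82682429e-01,  1.85296481e-01, -1.24091948e-04, -6.65081036e-04]), 'ft_force': array([ 0.1649319 , -0.1663355 , -1.21157317]), 'wrist_torque': array([0.10113327, 0.03866795, 0.02280289]), 'grip_width': 0.9993868308862623}
top [[501.70043454   0.         324.14002553]
 [  0.         501.70043454 201.48658921]
 [  0.           0.           1.        ]] [ 3.86758859e+02 -1.13729305e+00  1.28362372e+03] [ 0.70656944 -0.70299024  0.05613534 -0.05842226] None
side [[365.8618216    0.         325.94612142]
 [  0.         365.8618216  201.2773643 ]
 [  0.           0.           1.        ]] [238.9470598  732.53921105 727.07687496] [-0.19755898  0.87168576 -0.43583171  0.10575966] None
wrist [[321.8833775    0.         323.31416211]
 [  0.         321.8833775  200.61871311]
 [  0.           0.           1.        ]] None None [[-2.93873346e-05 -9.58187242e-01 -2.86141937e-01  8.11261878e+01]
 [ 9.99999464e-01  2.68064482e-04 -1.00035419e-03 -1.15473193e-01]
 [ 1.03523111e-03 -2.86141813e-01  9.58186720e-01 -1.69922353e+02]
 [ 0.00000000e+00  0.00000000e+00  0.00000000e+00  1.00000000e+00]]
```

View pics/top0.png

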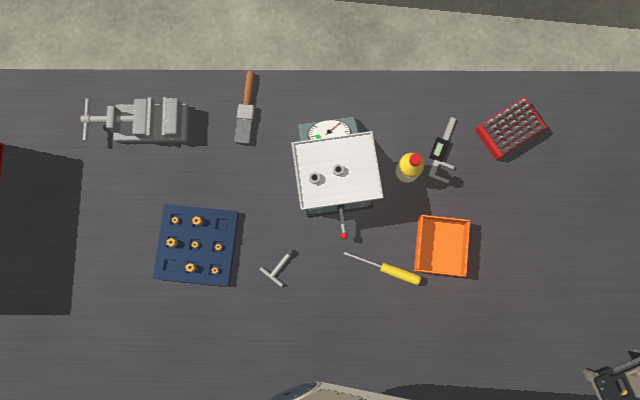

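View pics/side0.png

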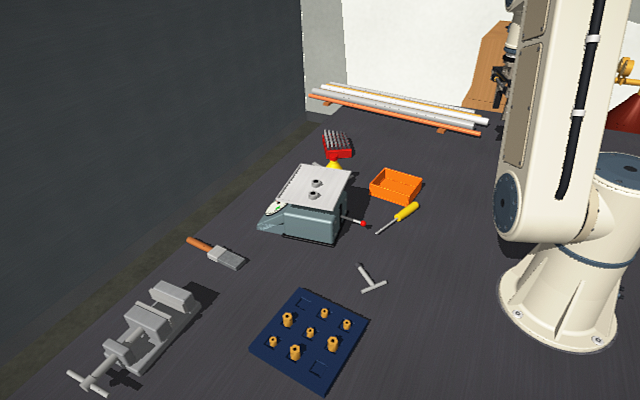

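View pics/wrist0.png

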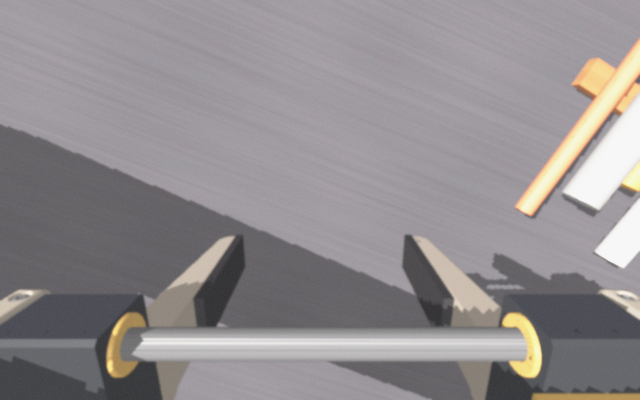

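The top view shows two nuts on the pan at (315,178) and (339,170), the red knob at (344,236), the tray around (197,245) with 7 slugs, and the bin at (442,246). The screwdriver lies between the knob and the bin. I'll make enlarged crops next.

```bash
cat > h.py <<'E'
from plant import *
import cv2,numpy as np
from scipy.spatial.transform import Rotation as R
def cam(n):
    s=get_state(); f=grab_frame(n)
    if "hand_eye" in f:
        T=np.eye(4);T[:3,:3]=R.from_quat(s["eef_rot"]).as_matrix();T[:3,3]=s["ee_pos"];T=T@np.array(f["hand_eye"])
    else:
        T=np.eye(4);T[:3,:3]=R.from_quat(f["rotation"]).as_matrix();T[:3,3]=f["xyz"]
    f["T"]=T;f["s"]=s;return f
def px(f,u,v,d=None):
    K=f["K"]; d=f["range_z"][int(round(v)),int(round(u))] if d is None else d
    p=np.array([(u-K[0,2])/K[0,0]*d,(v-K[1,2])/K[1,1]*d,d,1]);return (f["T"]@p)[:3]
def pz(f,u,v,z):
    "pixel ray meets plane z"
    K=f["K"];r=f["T"][:3,:3]@np.array([(u-K[0,2])/K[0,0],(v-K[1,2])/K[1,1],1]);o=f["T"][:3,3]
    return o+r*(z-o[2])/r[2]
def cloud(f):
    d=f["range_z"];h,w=d.shape;u,v=np.meshgrid(np.arange(w),np.arange(h));K=f["K"]
    P=np.stack([(u-K[0,2])/K[0,0]*d,(v-K[1,2])/K[1,1]*d,d],-1)
    P=P@f["T"][:3,:3].T+f["T"][:3,3];P[d==0]=np.nan;return P
def crop(f,n,u0,v0,u1,v1,k):
    cv2.imwrite(f"pics/{n}.png",cv2.resize(f["image"][v0:v1,u0:u1,::-1],None,fx=k,fy=k,interpolation=cv2.INTER_CUBIC))
def st(s=None):
    s=s or get_state();r=R.from_quat(s["eef_rot"]).as_matrix()
    print("t %.2f"%s["time"],"p",s["ee_pos"].round(1),"z",r[:,2].round(3),"yaw_x %.2f"%np.degrees(np.arctan2(r[1,0],r[0,0])),"F",s["ft_force"].round(1),"g %.1f"%(s["grip_width"]*92),"q",s["joints"].round(2))
def world2tool(d):
    s=get_state();return R.from_quat(s["eef_rot"]).as_matrix().T@np.array(d)
E
python3 - <<'E'
from h import *
f=cam("top");st()
crop(f,"t_scale",280,100,400,250,4)
crop(f,"t_tray",145,195,305,295,5)
P=cloud(f)
im=cv2.cvtColor(f["image"],cv2.COLOR_RGB2HSV)
np.save("/tmp/P.npy",P)
# pan region
m=(P[...,2]>135)&(P[...,2]<155)&(P[...,0]>350)&(P[...,0]<700)&(abs(P[...,1])<150)
pts=P[m][:,:2].astype(np.float32)
print("pan",cv2.minAreaRect(pts))
for z0 in ((140,146),(146,165)):
    mm=(P[...,2]>z0[0])&(P[...,2]<z0[1])&m; print(z0,mm.sum())
k=cv2.connectedComponentsWithStats(((P[...,2]>152)&(P[...,2]<175)&(P[...,0]>350)&(P[...,0]<700)&(abs(P[...,1])<150)).astype(np.uint8))
print("nuts",k[2],k[3])
for c in k[3][1:]: print(px(f,*c), pz(f,*c,156))
# tray
mb=(im[...,0]>100)&(im[...,0]<130)&(im[...,1]>110)
k=cv2.connectedComponentsWithStats(mb.astype(np.uint8));i=1+np.argmax(k[2][1:,4]);print("tray px",k[2][i])
q=P[(k[1]==i)&(P[...,2]>14)&(P[...,2]<23)];print("tray",cv2.minAreaRect(q[:,:2].astype(np.float32)),q[:,2].mean())
mo=(im[...,0]>5)&(im[...,0]<18)&(im[...,1]>150)
k=cv2.connectedComponentsWithStats(mo.astype(np.uint8));i=1+np.argmax(k[2][1:,4]);q=P[(k[1]==i)];q=q[q[:,2]>38];print("bin",cv2.minAreaRect(q[:,:2].astype(np.float32)))
# slugs
c=cv2.connectedComponentsWithStats(((P[...,2]>23)&(P[...,2]<50)&(P[...,0]>180)&(P[...,0]<420)&(P[...,1]>170)&(P[...,1]<500)).astype(np.uint8))
for a,b in zip(c[2][1:],c[3][1:]): print(a[4],b.round(1),np.nanmax(P[...,2][a[1]:a[1]+a[3],a[0]:a[0]+a[2]]).round(1),px(f,*b).round(1))
print("knob",px(f,344,236));
E
```

```text
t 0.20 p [ 227.5 -581.8  214.2] z [-0.     0.001 -1.   ] yaw_x 21.36 F [-0.4  0.3  0.5] g 92.1 q [-1.2   0.35  1.63  0.    1.16 -0.  ]
pan ((640.4512329101562, -27.211647033691406), (146.2769012451172, 190.71609497070312), 8.26865005493164)
(140, 146) 3412
(146, 165) 740
nuts [[     0      0    640    400 255790]
 [   294    158      1      1      1]
 [   333    164     11     11     94]
 [   377    167      1      1      1]
 [   309    172     11     11     94]
 [   296    174      1      1      1]
 [   297    177      1      1      1]
 [   297    181      1      1      1]
 [   380    181      1      1      1]
 [   380    185      2      2      2]
 [   299    187      1      1      1]
 [   381    190      1      1      1]
 [   300    198      1      1      1]
 [   367    199      2      1      2]
 [   300    203      1      1      1]
 [   334    203      1      1      1]
 [   339    203      2      1      2]
 [   344    202      1      1      1]
 [   326    205      1      1      1]
 [   314    206      1      1      1]
 [   318    206      1      1      1]
 [   305    208      1   
[... 3127 characters left out ...]
24.5 [408.1 400.7  24.5]
3 [165.7 276. ] 26.1 [403.2 396.4  24.1]
1 [202. 275.] 25.0 [406.2 305.9  25. ]
1 [208. 274.] 23.6 [408.7 291.5  23.6]
1 [224. 274.] 23.8 [408.9 251.6  23.8]
1 [162. 276.] 23.6 [403.2 405.7  23.6]
1 [177. 277.] 25.7 [400.9 367.6  25.7]
1 [199. 277.] 23.3 [401.2 313.6  23.3]
1 [163. 278.] 24.1 [398.3 402.8  24.1]
2 [175.5 279.5] 24.6 [394.8 373.2  18.2]
1 [215. 278.] 23.5 [399.  273.7  23.5]
1 [193. 280.] 23.4 [393.8 328.2  23.4]
1 [199. 280.] 25.0 [393.9 312.8  25. ]
2 [221.  280.5] 23.5 [392.9 258.5  23.3]
1 [198. 282.] 23.0 [389.  315.6  23. ]
1 [216. 284.] 23.3 [384.3 270.6  23.3]
1 [227. 285.] 23.7 [382.  243.1  23.7]
knob [503.42650192 -46.26768812  42.05351185]
```

Run:
```python
from h import *
f=cam("side");crop(f,"s_scale",240,150,400,250,5);crop(f,"s_scr",330,180,440,250,6)
```

```text
(no output)
```

View pics/t_scale.png

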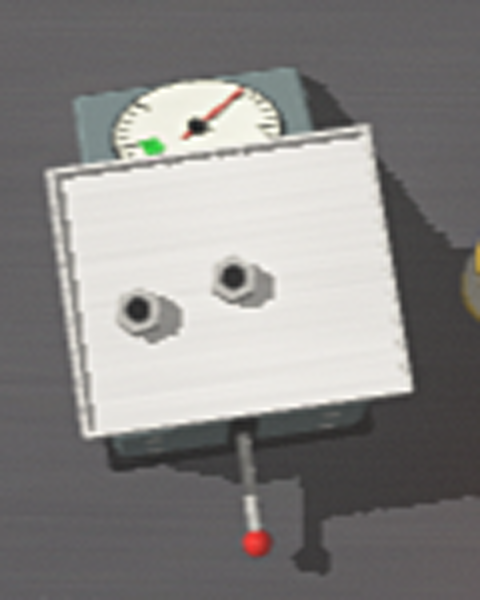

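View pics/t_tray.png

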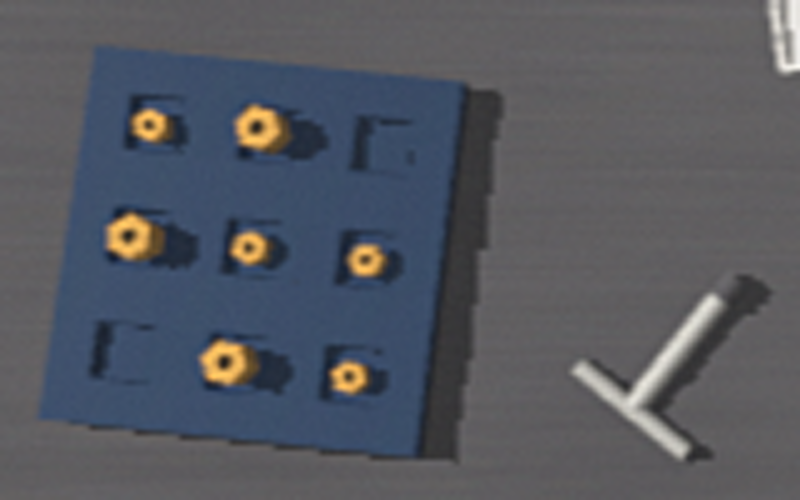

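View pics/s_scale.png

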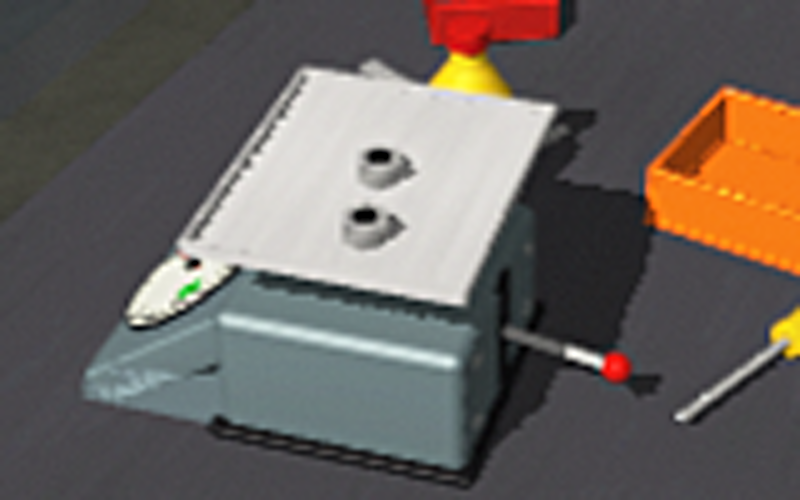

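View pics/s_scr.png

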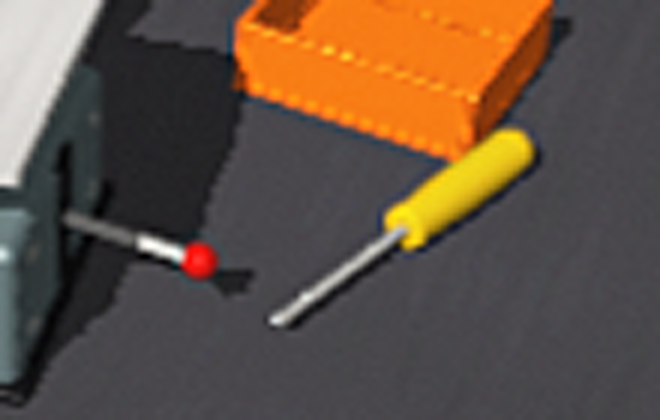

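The dial reads zero while the pan is arrested. Two nuts sit on the pan. The tray holds three large and four small slugs, with its far-right and near-left pockets empty. Next I'll fit the scale, tray and bin poses from the corners.

Run:
```python
from h import *
f=cam("top");P=cloud(f)
c=np.array([(47,170),(370,125),(412,390),(85,437)])/4+[280,100]-0.4
w=np.array([pz(f,u,v,149)[:2] for u,v in c]);print(w.round(1),w.mean(0))
a,b,cc,d=w
for v in (a-d,b-cc): print(np.linalg.norm(v),np.degrees(np.arctan2(v[1],v[0])))
for v in (a-b,d-cc): print(np.linalg.norm(v),np.degrees(np.arctan2(v[1],v[0]))-90)
pf=P[(P[...,2]>138)&(P[...,2]<147.5)&(abs(P[...,0]-640)<60)&(abs(P[...,1]+30)<70)];print("floor z",np.median(pf[:,2]),pf[:,2].mean(),pf[:,2].std(),len(pf))
c=np.array([(97,46),(467,82),(417,457),(38,416)])/5+[145,195]-0.4
w=np.array([pz(f,u,v,18)[:2] for u,v in c]);print("tray",w.round(1),w.mean(0));a,b,cc,d=w
for v in (a-d,b-cc): print(np.linalg.norm(v),np.degrees(np.arctan2(v[1],v[0])))
for v in (a-b,d-cc): print(np.linalg.norm(v),np.degrees(np.arctan2(v[1],v[0]))-90)
for n,u,v,z in (("s",150,125,28),("L",261,128,38),("L",131,236,38),("s",250,247,28),("s",366,260,28),("L",227,362,38),("s",349,377,28)):
    print(n,pz(f,u/5+145-.4,v/5+195-.4,z)[:2].round(1))
print("knob",pz(f,257/4+280-.4,541/4+100-.4,40))
print("scr tip",pz(f,344,253,6),pz(f,383,266,10),pz(f,420,282,13))
print("key",pz(f,260,269,8),pz(f,284,285,8),pz(f,293,252,8))
crop(f,"t_bin",400,140,480,290,4)
s=cam("side")
u,v=616/5+240-.4,366/5+150-.4
print("knob side ray",pz(s,u,v,37))
```

```text
[[ 712.7   80.4]
 [ 740.8 -108.5]
 [ 583.2 -131. ]
 [ 555.1   56.2]] [647.95102468 -25.73199854]
159.4490478946516 8.739497056667364
159.1398578104555 8.122780353775834
191.04301966726064 8.461408650982676
189.3288418717764 8.555250330547025
floor z 143.24290587790665 143.19255376006825 2.0016576616336317 2696
tray [[585.9 412.9]
 [568.2 223. ]
 [379.5 241.7]
 [398.7 431.7]] [483.07074611 327.33600924]
188.09881367416358 -5.749073084027687
189.586347252177 -5.651540421325142
190.71545129501558 -5.314418539381194
191.03269405401866 -5.761212970408295
s [544.1 380.6]
L [541.6 321.8]
L [487.2 384. ]
s [482.8 327.2]
s [476.6 268.8]
L [425.3 333.2]
s [418.6 275. ]
knob [506.48056201 -45.97280993  40.        ]
scr tip [463.588201   -47.53133325   6.        ] [ 431.22333107 -145.56232905   10.        ] [ 391.91081883 -237.12528829   13.        ]
key [422.16874233 164.39186427   8.        ] [382.69226173 103.12990984   8.        ] [465.33007551  81.81349772   8.        ]
knob side ray [507.16454615 -47.2624257   37.        ]
```

```bash
cat > g.py <<'E'
# prints tool-axis shift (m) and turn needed to reach x y z yaw(deg), per row count
import sys
from h import *
x,y,z,yaw=map(float,sys.argv[1:5]);s=get_state();st(s)
r=R.from_quat(s["eef_rot"]);t=R.from_euler("z",yaw,degrees=True)*R.from_matrix(np.diag([1.,-1,-1]))
rv=(r.inv()*t).as_rotvec();d=r.inv().apply(np.array([x,y,z])-s["ee_pos"])/1000
dz=t.inv().apply(np.array([x,y,z])-s["ee_pos"])/1000
n=max(1,int(np.ceil(max(np.linalg.norm(d)/.0405,np.linalg.norm(rv)/.12))))
print("shift",d.round(4),"turn",rv.round(3),"| after turning:",dz.round(4),"n",n,"per row",(dz/n).round(4))
E
python3 -m crank '[0,0,0,0,0,0.113,60, 0,0,0,0,0,0.112,60]' 15; python3 g.py 505.9 -46.5 130 8.47
```

```text
time: 0.52
ee_pos: [227.6, -581.9, 214.3]
eef_rot: [0.997, 0.072, -0.0, -0.0]
ft_force: [0.2, 0.4, 0.2]
grip_width: 0.878
t 0.52 p [ 227.6 -581.9  214.3] z [-0.  0. -1.] yaw_x 8.29 F [0.2 0.4 0.2] g 80.7 q [-1.2   0.35  1.63 -0.    1.16  0.23]
shift [ 0.3526 -0.4897  0.0845] turn [-0.001  0.    -0.003] | after turning: [ 0.3542 -0.4886  0.0843] n 16 per row [ 0.0221 -0.0305  0.0053]
```

View pics/t_bin.png

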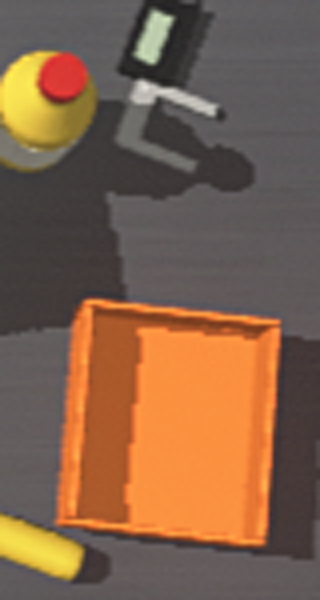

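```bash
python3 -m crank '[0.022,-0.031,0,0,0,0,50, 0.022,-0.031,0,0,0,0,50, 0.022,-0.031,0,0,0,0,50, 0.022,-0.031,0,0,0,0,50, 0.022,-0.031,0,0,0,0,50, 0.022,-0.031,0,0,0,0,50, 0.022,-0.031,0,0,0,0,50, 0.022,-0.031,0,0,0,0,50]'; python3 g.py 505.9 -46.5 130 8.47
```

```text
time: 1.18
ee_pos: [369.8, -308.4, 213.3]
eef_rot: [0.998, 0.063, 0.0, 0.002]
ft_force: [-0.2, -0.4, 0.2]
grip_width: 0.5
t 1.18 p [ 369.8 -308.4  213.3] z [ 0.001 -0.004 -1.   ] yaw_x 7.23 F [-0.2 -0.4  0.2] g 46.0 q [-0.7   0.13  1.93 -0.    1.08  0.75]
shift [ 0.168  -0.243   0.0824] turn [ 0.004 -0.    -0.022] | after turning: [ 0.1732 -0.239   0.0833] n 8 per row [ 0.0217 -0.0299  0.0104]
```

```bash
python3 -m crank '[0.022,-0.03,0,0,0,-0.022,50, 0.022,-0.03,0,0,0,0,50, 0.022,-0.03,0,0,0,0,50, 0.022,-0.03,0,0,0,0,50, 0.022,-0.03,0.02,0,0,0,50, 0.022,-0.03,0.02,0,0,0,50, 0.022,-0.03,0.02,0,0,0,50, 0.02,-0.03,0.02,0,0,0,50]'; python3 g.py 505.9 -46.5 100 8.47
```

```text
time: 1.85
ee_pos: [513.4, -38.4, 140.1]
eef_rot: [0.997, 0.074, 0.008, 0.005]
ft_force: [0.5, 0.1, -0.6]
grip_width: 0.499
t 1.85 p [513.4 -38.4 140.1] z [ 0.016 -0.008 -1.   ] yaw_x 8.54 F [ 0.5  0.1 -0.6] g 45.9 q [-0.07  0.26  1.95 -0.01  0.91  1.35]
shift [-0.0092  0.0065  0.04  ] turn [ 0.01  -0.015  0.001] | after turning: [-0.0086  0.0069  0.0401] n 2 per row [-0.0043  0.0035  0.02  ]
```

```bash
python3 -m crank '[-0.0086,0.0069,0.02,0.01,-0.015,0,50, 0,0,0.02,0,0,0,50, 0,0,0,0,0,0,50]'; python3 g.py 505.9 -46.5 18 8.47
python3 - <<'E'
from h import *
f=cam("wrist");crop(f,"w1",0,0,640,400,1.2)
E
```

```text
time: 2.1
ee_pos: [508.3, -38.1, 95.9]
eef_rot: [0.997, 0.08, -0.001, -0.001]
ft_force: [-0.9, 0.1, 0.3]
grip_width: 0.498
t 2.10 p [508.3 -38.1  95.9] z [-0.001  0.002 -1.   ] yaw_x 9.13 F [-0.9  0.1  0.3] g 45.8 q [-0.08  0.33  1.98  0.    0.83  1.33]
shift [-0.0036  0.0081  0.0779] turn [-0.002  0.001  0.012] | after turning: [-0.0036  0.008   0.0779] n 2 per row [-0.0018  0.004   0.039 ]
```

View pics/w1.png

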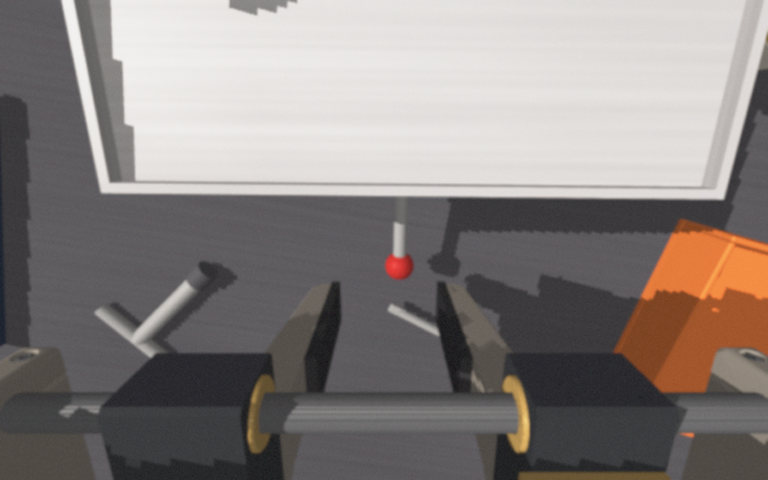

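The knob shows at wrist pixel (332,222), between the fingers and slightly to the right. The screwdriver tip is at (325,257), clear of the finger paths.

```bash
python3 - <<'E'
from h import *
f=cam("wrist");print(pz(f,332.2,221.5,37),px(f,332,221))
E
python3 -m crank '[-0.0026,0.0085,0.037,0,0,0.01,50, 0,0,0.035,0,0,0,50, 0,0,0,0,0,0,50]'; python3 g.py 505.9 -46.5 18 8.47
```

```text
[505.48015627 -45.44496502  37.        ] [508.87580896 -44.51912665  45.37654426]
time: 2.45
ee_pos: [514.1, -50.0, 31.1]
eef_rot: [0.997, 0.073, 0.007, 0.001]
ft_force: [-1.3, -0.6, -1.0]
grip_width: 0.502
t 2.45 p [514.1 -50.   31.1] z [ 0.013 -0.    -1.   ] yaw_x 8.37 F [-1.3 -0.6 -1. ] g 46.2 q [-0.1   0.44  2.01  0.    0.68  1.32]
shift [-0.0078 -0.0046  0.013 ] turn [ 0.002 -0.013 -0.002] | after turning: [-0.0076 -0.0046  0.0131] n 1 per row [-0.0076 -0.0046  0.0131]
```

```bash
python3 -m crank '[-0.0078,-0.004,0.004,0.002,-0.013,0,50, -0.001,0,0.008,0,0,0,50, 0,0,0,0,0,0,50]'; python3 g.py 505.9 -46 18 8.47
```

```text
time: 2.7
ee_pos: [506.2, -48.6, 22.7]
eef_rot: [0.997, 0.072, 0.001, 0.0]
ft_force: [-0.7, -0.3, 0.2]
grip_width: 0.497
t 2.70 p [506.2 -48.6  22.7] z [ 0.002 -0.001 -1.   ] yaw_x 8.23 F [-0.7 -0.3  0.2] g 45.7 q [-0.1   0.45  2.02 -0.    0.67  1.33]
shift [ 0.0001 -0.0026  0.0047] turn [ 0.001 -0.002 -0.004] | after turning: [ 0.0001 -0.0026  0.0047] n 1 per row [ 0.0001 -0.0026  0.0047]
```

```bash
python3 -m crank '[0,-0.0025,0.004,0,0,0,20, 0,0,0,0,0,0,0, 0,0,0,0,0,0,0, 0,0,0,0,0,0,0, 0,0,0,0,0,0,0, 0,0,0,0,0,0,0]' 15; python3 g.py 505.9 -46 18 8.47
```

```text
time: 3.2
ee_pos: [508.5, -45.1, 23.2]
eef_rot: [0.997, 0.071, 0.004, 0.0]
ft_force: [0.8, 0.4, -2.8]
grip_width: 0.181
t 3.20 p [508.5 -45.1  23.2] z [ 0.009  0.    -1.   ] yaw_x 8.18 F [ 0.8  0.4 -2.8] g 16.6 q [-0.09  0.45  2.02  0.    0.66  1.33]
shift [-0.0027  0.0005  0.0052] turn [ 0.001 -0.009 -0.005] | after turning: [-0.0027  0.0005  0.0052] n 1 per row [-0.0027  0.0005  0.0052]
```

```bash
python3 -m crank '[-0.001,0,-0.0148,0,-0.004,0,0, 0.0013,0,-0.0148,0,0,0,0, 0.0038,0,-0.0143,0,0,0,0, 0,0,0,0,0,0,0]' 20; python3 g.py 505.9 -46 60 8.47
```

```text
time: 3.53
ee_pos: [511.4, -44.7, 67.6]
eef_rot: [0.997, 0.072, 0.001, 0.001]
ft_force: [-0.6, 1.2, 2.1]
grip_width: 0.178
t 3.53 p [511.4 -44.7  67.6] z [ 0.002 -0.001 -1.   ] yaw_x 8.24 F [-0.6  1.2  2.1] g 16.4 q [-0.09  0.38  1.99 -0.    0.77  1.34]
shift [-0.0056  0.0005  0.0076] turn [ 0.002 -0.002 -0.004] | after turning: [-0.0056  0.0005  0.0076] n 1 per row [-0.0056  0.0005  0.0076]
```

```bash
python3 -m crank '[0.0063,0,-0.0134,0,0,0,0, 0.0085,0,-0.0121,0,0,0,0, 0.0071,0,-0.0076,0,0,0,0, 0.001,0,-0.002,0,0,0,0, 0,0,0,0,0,0,0]' 20; python3 g.py 531 -42.5 99 8.47;python3 - <<'E'
from h import *
f=cam("wrist");crop(f,"w2",0,0,640,400,1)
f=cam("side");crop(f,"s2",200,120,440,270,3)
E
```

```text
time: 3.95
ee_pos: [531.2, -41.6, 101.0]
eef_rot: [0.997, 0.072, -0.002, 0.001]
ft_force: [-2.8, -0.5, 4.0]
grip_width: 0.174
t 3.95 p [531.2 -41.6 101. ] z [-0.004 -0.002 -1.   ] yaw_x 8.28 F [-2.8 -0.5  4. ] g 16.0 q [-0.08  0.35  1.93 -0.    0.86  1.35]
shift [-0.0003  0.0008  0.002 ] turn [ 0.001  0.004 -0.003] | after turning: [-0.0003  0.0008  0.002 ] n 1 per row [-0.0003  0.0008  0.002 ]
```

View pics/w2.png

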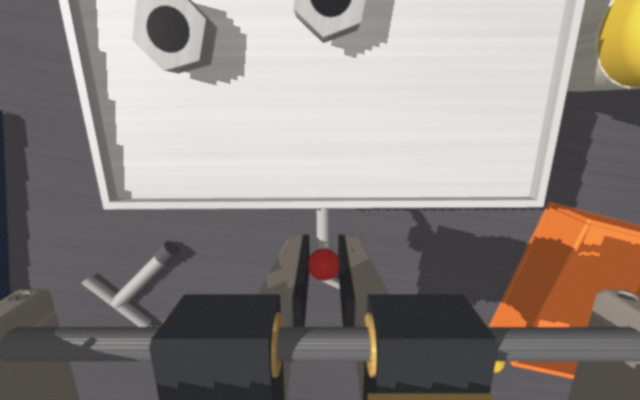

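View pics/s2.png

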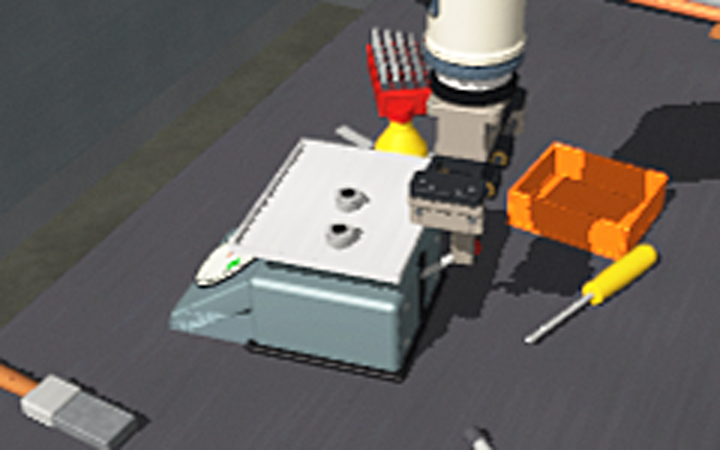

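```bash
python3 -m crank '[0.003,0,-0.004,0,0,0,0, 0.001,0,-0.001,0,0,0,0, 0,0,0,0,0,0,0]' 20
python3 - <<'E'
from h import *
st();f=cam("wrist");crop(f,"w3",0,0,640,400,1)
P=cloud(f);pf=P[(P[...,2]>90)&(P[...,2]<148)&(abs(P[...,0]-640)<55)&(abs(P[...,1]+30)<70)];print("floor z",np.median(pf[:,2]),len(pf))
f=cam("top");crop(f,"t3",280,100,400,250,4)
P=cloud(f);pf=P[(P[...,2]>90)&(P[...,2]<148)&(abs(P[...,0]-660)<50)&(abs(P[...,1]+30)<70)];print("floor z",np.median(pf[:,2]),len(pf))
E
```

```text
time: 4.3
ee_pos: [534.3, -41.2, 104.8]
eef_rot: [0.997, 0.072, -0.003, 0.001]
ft_force: [-1.2, -0.7, 2.3]
grip_width: 0.18
t 4.30 p [534.3 -41.2 104.8] z [-0.005 -0.002 -1.   ] yaw_x 8.28 F [-1.2 -0.7  2.3] g 16.6 q [-0.08  0.35  1.92 -0.    0.88  1.35]
floor z 132.36762850945027 59509
floor z 132.80481589560054 1259
```

View pics/t3.png

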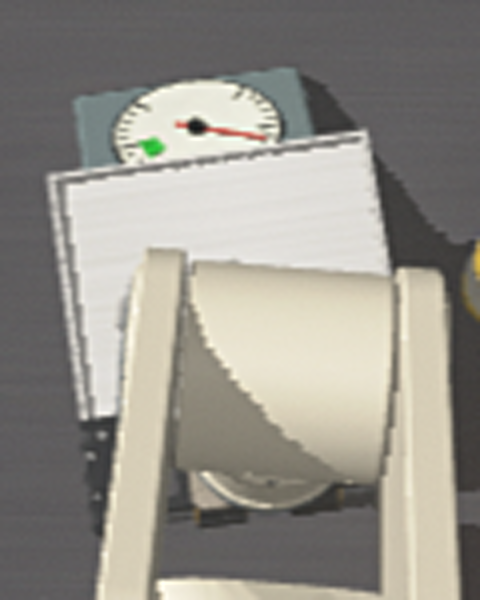

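View pics/w3.png

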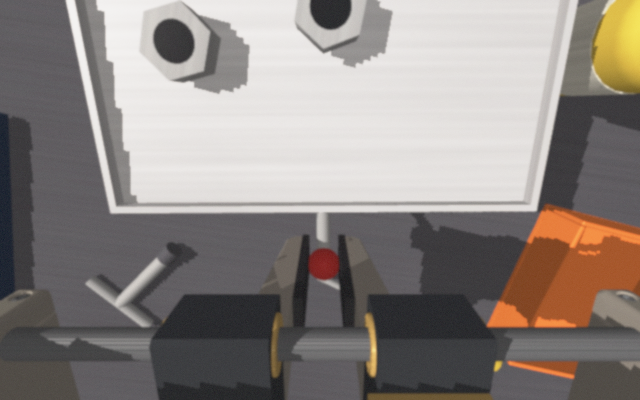

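Run:
```python
from h import *
f=cam("wrist");im=f["image"].astype(int);m=(im[...,0]>120)&(im[...,1]<70)&(im[...,2]<70)
v,u=np.nonzero(m);print(u.mean(),v.mean(),m.sum())
for z in(105,110,114,118):
    p=pz(f,u.mean(),v.mean(),z);d=p[:2]-[648,-25.7];print(z,p.round(1),d@[np.cos(np.radians(8.47)),np.sin(np.radians(8.47))])
print(px(f,u.mean(),v.mean()))
```

```text
458.6237942122186 271.2347266881029 1244
105 [ 532.8 -121.7  105. ] -128.1120516244364
110 [ 535.2 -118.9  110. ] -125.29648829818042
114 [ 537.2 -116.7  114. ] -123.04403763717559
118 [ 539.1 -114.5  118. ] -120.79158697617086
[ 4.81412034e+02 -1.79272253e+02 -2.69970492e-01]
```

Run:
```python
from h import *
f=cam("wrist");a=np.radians(8.47)
p=px(f,324,264);print(p,np.median(f["range_z"][260:269,320:329]))
for z in(105,110,114,118):
    p=pz(f,324,264,z);d=p[:2]-[648,-25.7];h=-(d@[np.cos(a),np.sin(a)])-60;print(z,p.round(1),h,np.degrees(np.arctan2(z-52,h)),np.hypot(z-52,h))
```

```text
[534.28472123 -41.19611181 120.61655464] 170.65392
105 [526.  -42.4 105. ] 63.08680469714484 40.03403121195818 82.39505401961756
110 [528.7 -42.  110. ] 60.41996853414945 43.82929636720369 83.75304530384318
114 [530.8 -41.7 114. ] 58.28649960375313 46.76828109319332 85.09592255835948
118 [532.9 -41.4 118. ] 56.15303067335678 49.60874724370111 86.65542599169972
```

```bash
python3 -m crank '[0,0,0,0,0,0,40, 0,0,0,0,0,0,45, 0,0,0,0,0,0,45, -0.003,0,-0.03,0,0,0,45, 0,0,-0.04,0,0,0,45, 0,0,-0.03,0,0,0,45, 0,0,0,0,0,0,45]' 20
python3 - <<'E'
from h import *
st();f=cam("wrist");crop(f,"w4",0,0,640,400,1.2)
E
```

```text
time: 5.08
ee_pos: [531.1, -41.0, 206.6]
eef_rot: [0.997, 0.072, -0.004, 0.0]
ft_force: [0.2, 0.3, -0.5]
grip_width: 0.447
t 5.08 p [531.1 -41.  206.6] z [-0.008 -0.001 -1.   ] yaw_x 8.26 F [ 0.2  0.3 -0.5] g 41.1 q [-0.08  0.22  1.83 -0.    1.09  1.35]
```

View pics/w4.png

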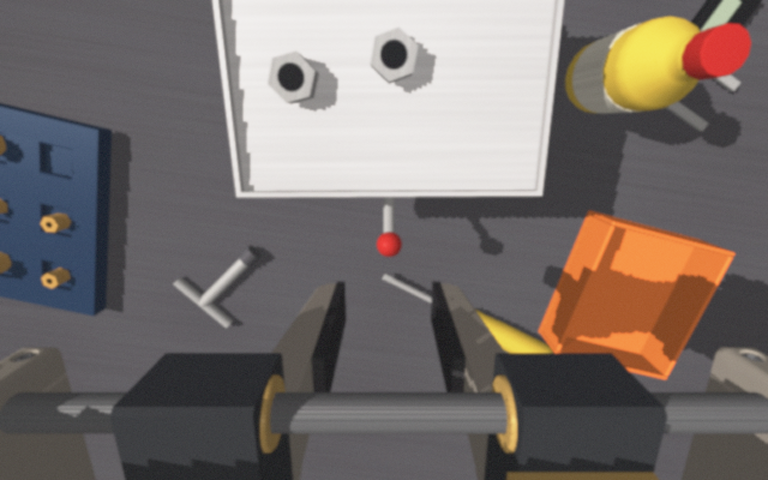

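```bash
python3 - <<'E'
from h import *
f=cam("wrist")
A=pz(f,394.5/1.2,54/1.2,145.5);B=pz(f,292/1.2,77/1.2,145.5);print(A,B)
hx=lambda L:[pz(f,u/1.2,v/1.2,145.5) for u,v in L]
for L in ([(397,27),(392,82)],[(268,77),(317,77)]):
    a,b=hx(L);print(np.degrees(np.arctan2(*(a-b)[[1,0]])),np.linalg.norm(a-b))
E
python3 g.py 647.2 -29 175 8.47
```

```text
[646.73043917 -27.16641484 145.5       ] [627.37274322  26.57358432 145.5       ]
2.8450102482308304 27.07399965548068
98.25328234505484 26.78952469568224
t 5.18 p [529.  -40.9 202.4] z [-0.013 -0.001 -1.   ] yaw_x 8.26 F [-0.5  0.5 -0.3] g 41.7 q [-0.08  0.23  1.84 -0.    1.09  1.35]
shift [0.119  0.0053 0.0259] turn [-0.001  0.013 -0.004] | after turning: [0.1187 0.0057 0.0274] n 4 per row [0.0297 0.0014 0.0068]
```

```bash
python3 -m crank '[0.03,0.0014,0,0,0.01,0.03,43, 0.03,0.0014,0,0,0,0.03,43, 0.03,0.0014,0.01,0,0,0,43, 0.028,0.0014,0.01,0,0,0,43, 0,0,0,0,0,0,43]' 20; python3 g.py 647 -28.2 134 5
```

```text
time: 5.6
ee_pos: [646.6, -33.4, 173.7]
eef_rot: [0.999, 0.04, -0.005, -0.001]
ft_force: [-1.3, -0.5, 0.0]
grip_width: 0.43
t 5.60 p [646.6 -33.4 173.7] z [-0.009  0.001 -1.   ] yaw_x 4.62 F [-1.3 -0.5  0. ] g 39.6 q [-0.05  0.43  1.61  0.    1.11  1.44]
shift [ 0.0012 -0.005   0.0397] turn [-0.002  0.009 -0.007] | after turning: [ 0.0009 -0.0051  0.0397] n 1 per row [ 0.0009 -0.0051  0.0397]
```

```bash
python3 -m crank '[0.0012,-0.005,0.012,0,0.009,0,43, 0,0,0.02,0,0,0,43, 0,0,0.004,0,0,0,43, 0,0,0,0,0,0,43]' 20; python3 g.py 647 -28.2 134 5
```

```text
time: 5.93
ee_pos: [644.0, -27.7, 128.9]
eef_rot: [0.999, 0.04, -0.005, -0.001]
ft_force: [-0.8, 0.1, 1.3]
grip_width: 0.424
t 5.93 p [644.  -27.7 128.9] z [-0.01   0.003 -1.   ] yaw_x 4.63 F [-0.8  0.1  1.3] g 39.0 q [-0.05  0.47  1.65  0.    1.02  1.44]
shift [ 0.0029  0.0007 -0.0051] turn [-0.003  0.01  -0.006] | after turning: [ 0.003   0.0007 -0.0051] n 1 per row [ 0.003   0.0007 -0.0051]
```

```bash
python3 -m crank '[0.002,0.0005,-0.005,0,0.008,0,43, 0,0,0,0,0,0,0, 0,0,0,0,0,0,0, 0,0,0,0,0,0,0, 0,0,0,0,0,0,0, 0,0,0,0,0,0,0]' 25; python3 g.py 647 -28.2 134 5
```

```text
time: 6.43
ee_pos: [645.4, -28.5, 136.7]
eef_rot: [0.999, 0.04, -0.0, -0.002]
ft_force: [-0.2, -0.4, -0.3]
grip_width: 0.263
t 6.43 p [645.4 -28.5 136.7] z [-0.001  0.003 -1.   ] yaw_x 4.60 F [-0.2 -0.4 -0.3] g 24.2 q [-0.05  0.46  1.65  0.    1.03  1.44]
shift [ 0.0016 -0.0002  0.0027] turn [-0.003  0.    -0.007] | after turning: [ 0.0016 -0.0002  0.0027] n 1 per row [ 0.0016 -0.0002  0.0027]
```

```bash
python3 -m crank '[0,0,-0.02,0,0,0,0, 0,0,-0.03,0,0,0,0, 0,0,-0.02,0,0,0,0, 0,0,0,0,0,0,0]' 30; python3 g.py 505 -292 200 5;  python3 - <<'E'
from h import *
f=cam("wrist");crop(f,"w5",0,0,640,400,1)
E
```

```text
time: 6.77
ee_pos: [644.5, -28.9, 208.8]
eef_rot: [0.999, 0.04, -0.001, -0.002]
ft_force: [1.4, 0.5, -0.0]
grip_width: 0.262
t 6.77 p [644.5 -28.9 208.8] z [-0.003  0.003 -1.   ] yaw_x 4.60 F [ 1.4  0.5 -0. ] g 24.1 q [-0.05  0.39  1.59  0.    1.16  1.44]
shift [-0.1601  0.2511  0.0083] turn [-0.003  0.002 -0.007] | after turning: [-0.1619  0.25    0.0088] n 8 per row [-0.0202  0.0312  0.0011]
```

View pics/w5.png

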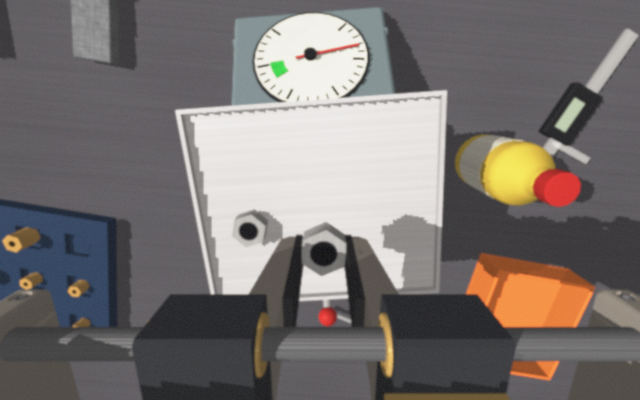

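The nut is held. The lever is up, and the second nut is at (249,230).

```bash
python3 -m crank '[-0.02,0.032,0,0,0,0,0, -0.02,0.032,0,0,0,0,0, -0.02,0.032,0,0,0,0,0, -0.02,0.032,0,0,0,0,0, -0.02,0.032,0,0,0,0,0, -0.02,0.032,0,0,0,0,0, -0.02,0.03,0,0,0,0,0, -0.01,0.015,0,0,0,0,0]' 30; python3 g.py 505 -292 30 5
```

```text
time: 7.48
ee_pos: [507.1, -280.8, 196.4]
eef_rot: [0.999, 0.045, -0.004, -0.004]
ft_force: [-0.2, 0.5, -0.4]
grip_width: 0.274
t 7.48 p [ 507.1 -280.8  196.4] z [-0.009  0.007 -1.   ] yaw_x 5.13 F [-0.2  0.5 -0.4] g 25.2 q [-0.51  0.31  1.74  0.    1.1   0.97]
shift [-0.0016  0.0123  0.1663] turn [-0.008  0.009  0.002] | after turning: [-0.003   0.011   0.1664] n 5 per row [-0.0006  0.0022  0.0333]
```

```bash
python3 -m crank '[-0.002,0.008,0.036,-0.008,0.009,0,0, 0,0.003,0.036,0,0,0,0, 0,0,0.036,0,0,0,0, 0,0,0.03,0,0,0,0, 0,0,0.015,0,0,0,0, 0,0,0,0,0,0,0]' 30; python3 g.py 505 -292 25 5
```

```text
time: 7.98
ee_pos: [499.6, -297.3, 32.8]
eef_rot: [0.999, 0.041, -0.0, 0.0]
ft_force: [-0.7, -0.1, -0.7]
grip_width: 0.257
t 7.98 p [ 499.6 -297.3   32.8] z [-0.    -0.001 -1.   ] yaw_x 4.65 F [-0.7 -0.1 -0.7] g 23.7 q [-0.54  0.52  1.86 -0.    0.77  0.95]
shift [ 0.0058 -0.0049  0.0078] turn [ 0.001  0.    -0.006] | after turning: [ 0.0058 -0.0048  0.0078] n 1 per row [ 0.0058 -0.0048  0.0078]
```

```bash
python3 -m crank '[0.005,-0.004,0.015,0,0,0,0, 0,0,0,0,0,0,0, 0,0,0,0,0,0,43, 0,0,0,0,0,0,43, 0,0,-0.02,0,0,0,43, 0,0,-0.04,0,0,0,43, 0,0,-0.041,0,0,0,43, 0,0,-0.041,0,0,0,43]' 30; python3 g.py 627.4 26 190 38
```

```text
time: 8.65
ee_pos: [498.5, -289.9, 157.9]
eef_rot: [0.999, 0.041, -0.007, -0.004]
ft_force: [0.1, -0.5, -0.4]
grip_width: 0.428
t 8.65 p [ 498.5 -289.9  157.9] z [-0.014  0.007 -1.   ] yaw_x 4.70 F [ 0.1 -0.5 -0.4] g 39.4 q [-0.53  0.35  1.78 -0.    1.03  0.96]
shift [ 0.1539 -0.3045 -0.0317] turn [-0.012  0.011 -0.581] | after turning: [ 0.2961 -0.1695 -0.0321] n 9 per row [ 0.0329 -0.0188 -0.0036]
```

```bash
python3 -m crank '[0.01,-0.03,-0.02,0,0,-0.116,43, 0.012,-0.03,-0.01,0,0,-0.116,43, 0.015,-0.03,0,0,0,-0.116,43, 0.018,-0.028,0,0,0,-0.116,43, 0.02,-0.026,0,0,0,-0.116,43, 0.023,-0.022,0,0,0,0,43, 0.02,-0.02,0,0,0,0,43, 0,0,0,0,0,0,43]' 30; python3 g.py 627.4 26 190 38
```

```text
time: 9.32
ee_pos: [541.3, -66.5, 216.3]
eef_rot: [0.942, 0.337, 0.011, 0.007]
ft_force: [-1.1, -0.7, -0.0]
grip_width: 0.427
t 9.32 p [541.3 -66.5 216.3] z [ 0.025 -0.007 -1.   ] yaw_x 39.34 F [-1.1 -0.7 -0. ] g 39.3 q [-0.12  0.21  1.82 -0.    1.08  0.76]
shift [ 0.1248 -0.0175  0.0278] turn [ 0.021 -0.015  0.023] | after turning: [ 0.1248 -0.0198  0.0263] n 4 per row [ 0.0312 -0.005   0.0066]
```

```bash
python3 -m crank '[0.033,-0.005,0.003,0.021,-0.015,0.02,43, 0.033,-0.005,0.005,0,0,0,43, 0.033,-0.005,0.008,0,0,0,43, 0.022,-0.004,0.008,0,0,0,43, 0,0,0,0,0,0,43]' 30; python3 g.py 627.4 26 142 38
python3 - <<'E'
from h import *
f=cam("wrist");crop(f,"w6",0,0,640,400,1)
f=cam("top");P=cloud(f);pf=P[(P[...,2]>90)&(P[...,2]<148)&(abs(P[...,0]-680)<30)&(abs(P[...,1]+30)<70)];print("floor z",np.median(pf[:,2]),len(pf))
E
```

```text
time: 9.73
ee_pos: [628.5, 26.6, 201.1]
eef_rot: [0.945, 0.327, 0.005, 0.002]
ft_force: [-0.9, -0.1, -0.4]
grip_width: 0.43
t 9.73 p [628.5  26.6 201.1] z [ 0.012 -0.001 -1.   ] yaw_x 38.22 F [-0.9 -0.1 -0.4] g 39.6 q [ 0.04  0.37  1.65 -0.    1.12  0.95]
shift [-0.0017 -0.0007  0.0591] turn [ 0.008 -0.009  0.004] | after turning: [-0.0012 -0.0002  0.0591] n 2 per row [-0.0006 -0.0001  0.0295]
floor z 138.1804530769772 340
```

View pics/w6.png

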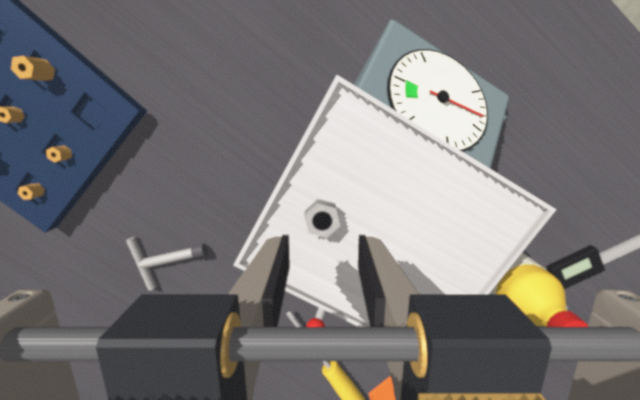

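```bash
python3 -m crank '[-0.0015,0,0.025,0.006,-0.009,0,43, 0,0,0.02,0,0,0,43, 0,0,0.006,0,0,0,43, 0,0,0,0,0,0,43]' 30; python3 g.py 627.4 26 140 38
```

```text
time: 10.17
ee_pos: [625.0, 18.1, 154.8]
eef_rot: [0.945, 0.326, 0.002, 0.003]
ft_force: [-0.1, -0.2, 0.4]
grip_width: 0.431
t 10.17 p [625.   18.1 154.8] z [ 0.005 -0.004 -1.   ] yaw_x 38.05 F [-0.1 -0.2  0.4] g 39.7 q [ 0.03  0.41  1.69 -0.01  1.03  0.94]
shift [ 0.0067 -0.0048  0.0148] turn [ 0.007 -0.001  0.001] | after turning: [ 0.0067 -0.0047  0.0148] n 1 per row [ 0.0067 -0.0047  0.0148]
```

```bash
python3 -m crank '[0.0067,-0.0048,0.003,0.006,0,0,43, 0,0,0,0,0,0,43, 0,0,0,0,0,0,43]' 30; python3 g.py 627.4 26 140 38
```

```text
time: 10.42
ee_pos: [627.5, 24.5, 154.7]
eef_rot: [0.946, 0.325, 0.002, 0.0]
ft_force: [0.6, 0.0, -0.1]
grip_width: 0.426
t 10.42 p [627.5  24.5 154.7] z [ 0.003  0.001 -1.   ] yaw_x 37.91 F [ 0.6  0.  -0.1] g 39.2 q [0.04 0.42 1.68 0.   1.04 0.95]
shift [ 0.0008 -0.0012  0.0147] turn [ 0.001 -0.003 -0.001] | after turning: [ 0.0008 -0.0012  0.0147] n 1 per row [ 0.0008 -0.0012  0.0147]
```

```bash
python3 -m crank '[0.0008,-0.001,0.013,0,0,0,43, 0,0,0.002,0,0,0,30, 0,0,0,0,0,0,0, 0,0,0,0,0,0,0, 0,0,0,0,0,0,0, 0,0,0,0,0,0,0, 0,0,0,0,0,0,0]' 30; python3 g.py 627.4 26 140 38
```

```text
time: 11.0
ee_pos: [628.7, 26.1, 140.4]
eef_rot: [0.946, 0.325, 0.003, 0.001]
ft_force: [-1.0, 0.6, -0.7]
grip_width: 0.266
t 11.00 p [628.7  26.1 140.4] z [ 0.006  0.001 -1.   ] yaw_x 37.95 F [-1.   0.6 -0.7] g 24.4 q [0.04 0.43 1.69 0.   1.01 0.95]
shift [-0.0011 -0.0007  0.0003] turn [ 0.003 -0.005 -0.001] | after turning: [-0.0011 -0.0007  0.0004] n 1 per row [-0.0011 -0.0007  0.0004]
```

```bash
python3 -m crank '[0,0,-0.02,0,0,0,0, 0,0,-0.03,0,0,0,0, 0,0,-0.02,0,0,0,0, 0,0,0,0,0,0,0]' 35; python3 g.py 462 -292 205 38
```

```text
time: 11.33
ee_pos: [626.8, 26.1, 211.0]
eef_rot: [0.946, 0.325, 0.001, 0.0]
ft_force: [0.3, -0.0, 0.3]
grip_width: 0.263
t 11.33 p [626.8  26.1 211. ] z [ 0.002  0.001 -1.   ] yaw_x 37.96 F [ 0.3 -0.   0.3] g 24.2 q [0.04 0.36 1.63 0.   1.15 0.95]
shift [-0.3256  0.1494  0.0055] turn [ 0.001 -0.002 -0.001] | after turning: [-0.3257  0.1492  0.006 ] n 9 per row [-0.0362  0.0166  0.0007]
```

```bash
python3 -m crank '[-0.036,0.0166,0,0,0,0,0, -0.036,0.0166,0,0,0,0,0, -0.036,0.0166,0,0,0,0,0, -0.036,0.0166,0,0,0,0,0, -0.036,0.0166,0,0,0,0,0, -0.036,0.0166,0,0,0,0,0, -0.036,0.0166,0,0,0,0,0, -0.036,0.0166,0,0,0,0,0]' 35; python3 -m crank '[-0.02,0.01,0.01,0,0,0,0, 0,0,0,0,0,0,0]'; python3 g.py 462 -292 20 38
```

```text
time: 12.0
ee_pos: [479.5, -259.0, 205.4]
eef_rot: [0.944, 0.331, 0.004, -0.0]
ft_force: [0.5, 0.3, -0.3]
grip_width: 0.271
time: 12.17
ee_pos: [465.8, -285.3, 193.7]
eef_rot: [0.944, 0.329, 0.003, 0.0]
ft_force: [-0.5, 0.4, -0.8]
grip_width: 0.267
t 12.17 p [ 465.8 -285.3  193.7] z [ 0.005  0.001 -1.   ] yaw_x 38.37 F [-0.5  0.4 -0.8] g 24.6 q [-0.55  0.25  1.83  0.    1.06  0.34]
shift [-0.008   0.0025  0.1737] turn [ 0.002 -0.005  0.006] | after turning: [-0.0071  0.0029  0.1737] n 5 per row [-0.0014  0.0006  0.0347]
```

```bash
python3 -m crank '[-0.003,0.001,0.036,0,0,0,0, 0,0,0.036,0,0,0,0, 0,0,0.036,0,0,0,0, 0,0,0.03,0,0,0,0, 0,0,0.015,0,0,0,0, 0,0,0,0,0,0,0]' 30; python3 g.py 462 -292 20 38
```

```text
time: 12.67
ee_pos: [466.1, -288.3, 34.2]
eef_rot: [0.945, 0.326, 0.005, 0.002]
ft_force: [-0.2, 1.4, 0.0]
grip_width: 0.264
t 12.67 p [ 466.1 -288.3   34.2] z [ 0.01 -0.   -1.  ] yaw_x 38.04 F [-0.2  1.4  0. ] g 24.3 q [-0.56  0.47  1.94  0.01  0.72  0.34]
shift [-0.0056  0.0003  0.0142] turn [ 0.007 -0.008  0.001] | after turning: [-0.0055  0.0004  0.0142] n 1 per row [-0.0055  0.0004  0.0142]
```

```bash
python3 g.py 462 -292 20 38; python3 -m crank '[-0.003,0,0.014,0,0,0,0, 0,0,0,0,0,0,0, 0,0,0,0,0,0,40, 0,0,0,0,0,0,40, 0,0,-0.02,0,0,0,40, 0,0,-0.04,0,0,0,40, 0,0,-0.041,0,0,0,40, 0,0,-0.041,0,0,0,40]' 30; python3 g.py 470 100 230 -5.6
```

```text
t 12.67 p [ 466.1 -288.3   34.2] z [ 0.01 -0.   -1.  ] yaw_x 38.04 F [-0.2  1.4  0. ] g 24.3 q [-0.56  0.47  1.94  0.01  0.72  0.34]
shift [-0.0056  0.0003  0.0142] turn [ 0.007 -0.008  0.001] | after turning: [-0.0055  0.0004  0.0142] n 1 per row [-0.0055  0.0004  0.0142]
time: 13.33
ee_pos: [460.8, -285.2, 163.2]
eef_rot: [0.945, 0.327, 0.001, -0.003]
ft_force: [1.7, -0.6, 0.6]
grip_width: 0.4
t 13.33 p [ 460.8 -285.2  163.2] z [ 0.001  0.006 -1.   ] yaw_x 38.14 F [ 1.7 -0.6  0.6] g 36.8 q [-0.56  0.28  1.86  0.01  1.    0.34]
shift [ 0.2454 -0.2976 -0.0643] turn [-0.006 -0.002  0.763] | after turning: [-0.0284 -0.3842 -0.0668] n 10 per row [-0.0028 -0.0384 -0.0067]
```

```bash
python3 -m crank '[0,-0.02,-0.02,0,0,0.109,40, 0,-0.02,-0.02,0,0,0.109,40, 0,-0.03,-0.01,0,0,0.109,40, 0,-0.03,-0.01,0,0,0.109,40, 0,-0.035,0,0,0,0.109,40, 0,-0.035,0,0,0,0.109,40, 0,-0.035,0,0,0,0.109,40, 0,0,0,0,0,0,40]'; python3 g.py 483 327 220 -5.6
python3 - <<'E'
from h import *
f=cam("top");crop(f,"t7",280,100,480,280,4)
P=cloud(f);pf=P[(P[...,2]>90)&(P[...,2]<148)&(abs(P[...,0]-660)<45)&(abs(P[...,1]+30)<70)];print("floor z",np.median(pf[:,2]),pf[:,2].mean(),len(pf))
E
```

```text
time: 14.0
ee_pos: [410.3, -95.2, 248.9]
eef_rot: [0.998, -0.063, 0.02, 0.004]
ft_force: [-0.1, 0.2, 0.4]
grip_width: 0.403
t 14.00 p [410.3 -95.2 248.9] z [ 0.038 -0.01  -0.999] yaw_x -7.26 F [-0.1  0.2  0.4] g 37.1 q [-0.23 -0.04  2.03 -0.    1.11  1.47]
shift [ 0.0176 -0.4282  0.0275] turn [ 0.005 -0.039 -0.029] | after turning: [ 0.0312 -0.4273  0.0289] n 11 per row [ 0.0028 -0.0388  0.0026]
floor z 143.3152513364687 143.27245731173247 2189
```

View pics/t7.png

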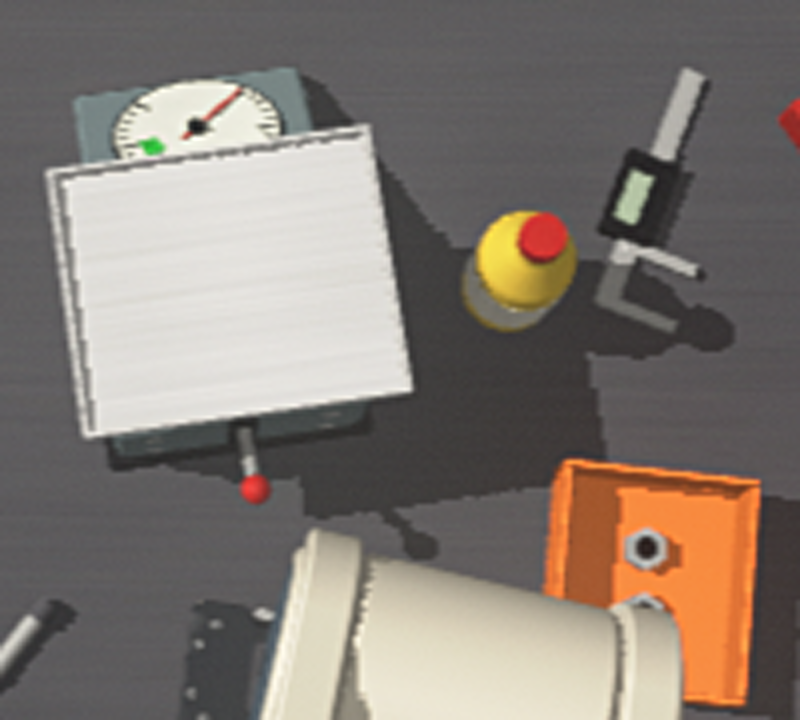

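The scale reads zero and both nuts lie in the bin at crop positions (647,548) and (645,605). The next move is over the tray for a look.

```bash
python3 -m crank '[0,-0.039,0,0,-0.039,-0.029,40, 0,-0.039,0,0,0,0,40, 0,-0.039,0,0,0,0,40, 0,-0.039,0,0,0,0,40, 0,-0.039,0,0,0,0,40, 0,-0.039,0,0,0,0,40, 0,-0.039,0,0,0,0,40, 0,-0.039,0,0,0,0,40]';  python3 g.py 425 327 230 -5.6
```

```text
time: 14.72
ee_pos: [445.0, 214.5, 256.1]
eef_rot: [0.999, -0.041, 0.009, 0.005]
ft_force: [1.0, -0.6, 0.1]
grip_width: 0.4
t 14.72 p [445.  214.5 256.1] z [ 0.018 -0.011 -1.   ] yaw_x -4.72 F [ 1.  -0.6  0.1] g 36.8 q [ 0.46  0.1   1.87 -0.02  1.16  2.12]
shift [-0.0297 -0.1107  0.0245] turn [ 0.009 -0.019  0.015] | after turning: [-0.0309 -0.11    0.0261] n 3 per row [-0.0103 -0.0367  0.0087]
```

```bash
python3 -m crank '[-0.01,-0.037,0.008,0.009,-0.019,0.015,40, -0.01,-0.036,0.008,0,0,0,40, -0.01,-0.03,0.008,0,0,0,40, 0,0,0,0,0,0,40, 0,0,0,0,0,0,40]';  python3 - <<'E'
from h import *
st();f=cam("wrist");crop(f,"w8",0,0,640,400,1.25)
E
```

```text
time: 15.13
ee_pos: [429.1, 330.6, 235.4]
eef_rot: [0.999, -0.041, 0.004, -0.003]
ft_force: [0.9, -0.3, -0.0]
grip_width: 0.4
t 15.13 p [429.1 330.6 235.4] z [ 0.009  0.006 -1.   ] yaw_x -4.68 F [ 0.9 -0.3 -0. ] g 36.8 q [ 0.65  0.2   1.8  -0.    1.14  2.31]
```

View pics/w8.png

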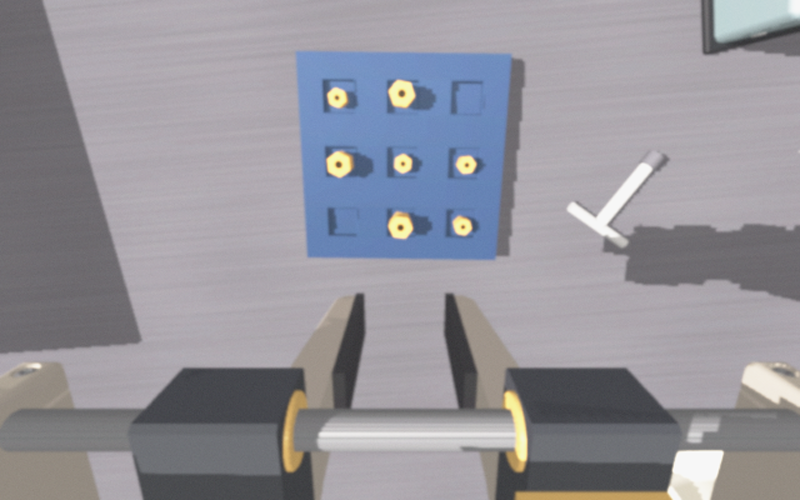

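Run:
```python
from h import *
st();f=cam("wrist");crop(f,"w9",235,35,415,210,4)
hsv=cv2.cvtColor(f["image"],cv2.COLOR_RGB2HSV)
for n,u,v,z in (("s",337,97,28),("L",402,94,38),("L",339,163,38),("s",403,163,28),("s",466,165,28),("L",400,226,38),("s",462,226,28)):
    print(n,pz(f,u/1.25,v/1.25,z)[:2].round(1))
```

```text
t 15.18 p [429.2 330.3 235.5] z [ 0.009  0.007 -1.   ] yaw_x -4.75 F [-0.7  0.6 -0.7] g 36.9 q [0.65 0.2  1.8  0.   1.14 2.31]
s [544.9 382.1]
L [541.7 324.7]
L [488.7 385.9]
s [483.3 328.8]
s [476.8 271.2]
L [426.7 336.3]
s [419.6 277.3]
```

View pics/w9.png

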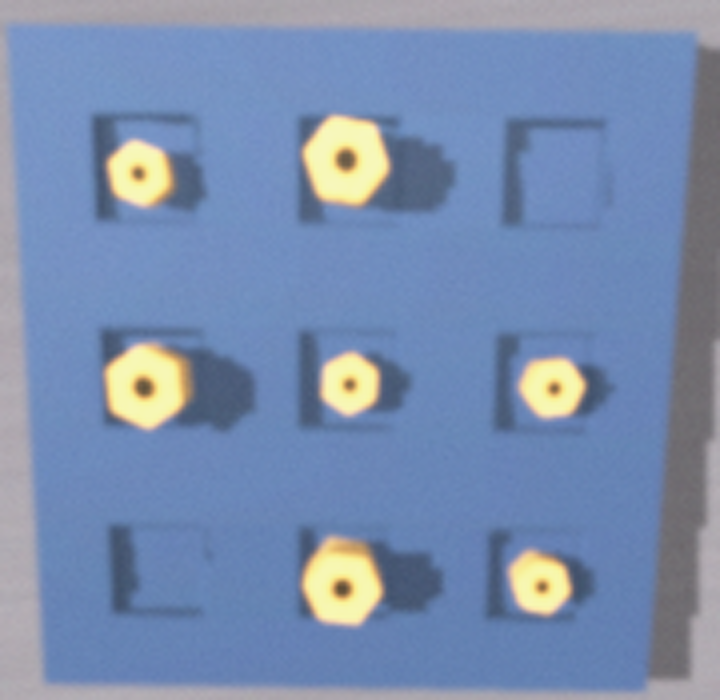

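```bash
python3 -m crank '[-0.002,-0.005,0.03,0,-0.009,0,43, 0,0,0.037,0,0,0,43, 0,0,0.037,0,0,0,43, 0,0,0.03,0,0,0,43, 0,0,0.015,0,0,0,43, 0,0,0,0,0,0,43]' 20;  python3 g.py 426 334.7 22 -4.7
```

```text
time: 15.73
ee_pos: [436.9, 329.9, 88.6]
eef_rot: [0.999, -0.044, 0.005, -0.007]
ft_force: [0.2, -0.4, -0.4]
grip_width: 0.434
t 15.73 p [436.9 329.9  88.6] z [ 0.011  0.014 -1.   ] yaw_x -5.07 F [ 0.2 -0.4 -0.4] g 39.9 q [0.64 0.38 1.92 0.01 0.82 2.3 ]
shift [-0.0119 -0.0028  0.0665] turn [-0.015 -0.01  -0.006] | after turning: [-0.0112 -0.0039  0.0666] n 2 per row [-0.0056 -0.0019  0.0333]
```

```bash
python3 -m crank '[-0.011,-0.003,0.02,-0.015,-0.01,0,43, 0,0,0.013,0,0,0,43, 0,0,0,0,0,0,43]' 20;  python3 g.py 426 334.7 22 -4.7;python3 - <<'E'
from h import *
st();f=cam("wrist");crop(f,"w10",160,100,480,300,2)
E
```

```text
time: 15.98
ee_pos: [429.7, 331.2, 57.8]
eef_rot: [0.999, -0.046, 0.001, -0.0]
ft_force: [-0.2, 0.2, -0.5]
grip_width: 0.431
t 15.98 p [429.7 331.2  57.8] z [ 0.002  0.    -1.   ] yaw_x -5.26 F [-0.2  0.2 -0.5] g 39.7 q [ 0.65  0.43  1.93 -0.    0.78  2.32]
shift [-0.0041 -0.0031  0.0358] turn [-0.    -0.002 -0.01 ] | after turning: [-0.0039 -0.0032  0.0358] n 1 per row [-0.0039 -0.0032  0.0358]
t 15.98 p [429.7 331.2  57.8] z [ 0.002  0.    -1.   ] yaw_x -5.26 F [-0.2  0.2 -0.5] g 39.7 q [ 0.65  0.43  1.93 -0.    0.78  2.32]
```

View pics/w10.png

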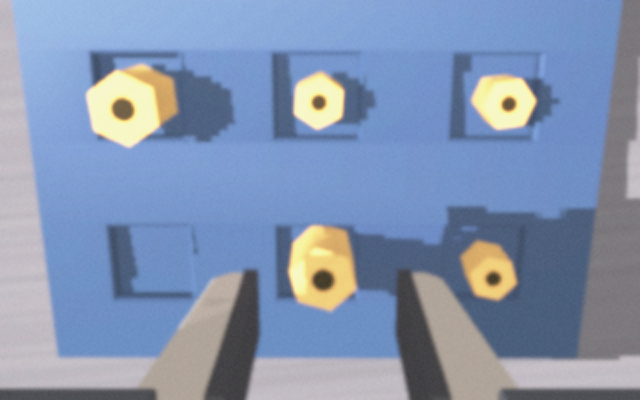

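The slug sits between the fingers, as planned, so I'll go down and grip.

```bash
python3 -m crank '[-0.0041,-0.003,0.018,0,0,0,43, -0.001,0,0.014,0,0,0,43, 0,0,0,0,0,0,43]' 20;  python3 g.py 426 334.7 22 -5.2
```

```text
time: 16.28
ee_pos: [429.9, 335.5, 32.1]
eef_rot: [0.999, -0.047, 0.005, -0.003]
ft_force: [-1.1, -0.1, 1.6]
grip_width: 0.426
t 16.28 p [429.9 335.5  32.1] z [ 0.01   0.006 -1.   ] yaw_x -5.39 F [-1.1 -0.1  1.6] g 39.2 q [ 0.66  0.47  1.95 -0.    0.71  2.33]
shift [-0.0039  0.0012  0.0101] turn [-0.006 -0.009 -0.003] | after turning: [-0.0038  0.0012  0.0101] n 1 per row [-0.0038  0.0012  0.0101]
```

```bash
python3 -m crank '[-0.0038,0.001,0.009,-0.006,-0.009,0,43, 0,0,0,0,0,0,10, 0,0,0,0,0,0,10, 0,0,0,0,0,0,10, 0,0,0,0,0,0,10, 0,0,0,0,0,0,10]' 25;  python3 g.py 426 334.7 22 -5.2
```

```text
time: 16.78
ee_pos: [429.4, 335.7, 28.5]
eef_rot: [0.999, -0.048, 0.002, -0.002]
ft_force: [-1.1, -0.7, -0.5]
grip_width: 0.206
t 16.78 p [429.4 335.7  28.5] z [ 0.005  0.004 -1.   ] yaw_x -5.46 F [-1.1 -0.7 -0.5] g 19.0 q [0.66 0.48 1.94 0.   0.71 2.33]
shift [-0.0033  0.0014  0.0065] turn [-0.005 -0.004 -0.004] | after turning: [-0.0033  0.0013  0.0065] n 1 per row [-0.0033  0.0013  0.0065]
```

```bash
python3 -m crank '[0,0,-0.015,0,0,0,10, 0,0,-0.03,0,0,0,10, 0,0,-0.04,0,0,0,10, 0,0,-0.041,0,0,0,10, 0,0,-0.041,0,0,0,10, 0,0,-0.02,0,0,0,10]' 30;  python3 g.py 679.5 34.6 205 -5.5
```

```text
time: 17.28
ee_pos: [425.2, 332.5, 218.5]
eef_rot: [0.999, -0.047, -0.002, 0.002]
ft_force: [1.8, 0.8, -0.0]
grip_width: 0.206
t 17.28 p [425.2 332.5 218.5] z [-0.004 -0.003 -1.   ] yaw_x -5.42 F [ 1.8  0.8 -0. ] g 18.9 q [0.66 0.22 1.81 0.   1.12 2.33]
shift [0.2814 0.2725 0.0134] turn [0.004 0.004 0.001] | after turning: [0.2817 0.2721 0.0135] n 10 per row [0.0282 0.0272 0.0014]
```

```bash
python3 -m crank '[0.029,0.028,0,0,0,0,10, 0.029,0.028,0,0,0,0,10, 0.029,0.028,0,0,0,0,10, 0.029,0.028,0,0,0,0,10, 0.029,0.028,0,0,0,0,10, 0.029,0.028,0,0,0,0,10, 0.029,0.028,0,0,0,0,10, 0.029,0.028,0,0,0,0,10]' 30;  python3 -m crank '[0.029,0.028,0,0,0,0,10, 0.015,0.015,0,0,0,0,10, 0,0,0,0,0,0,10]'; python3 g.py 679.5 34.6 165 -5.5
```

```text
time: 17.95
ee_pos: [642.7, 88.6, 231.6]
eef_rot: [0.999, -0.041, 0.006, -0.004]
ft_force: [1.3, 1.1, -0.1]
grip_width: 0.209
time: 18.2
ee_pos: [688.2, 33.4, 231.9]
eef_rot: [0.999, -0.043, 0.007, -0.003]
ft_force: [-0.5, -0.4, -0.1]
grip_width: 0.206
t 18.20 p [688.2  33.4 231.9] z [ 0.015  0.006 -1.   ] yaw_x -4.93 F [-0.5 -0.4 -0.1] g 19.0 q [0.04 0.43 1.48 0.01 1.22 1.7 ]
shift [-0.0098  0.      0.0668] turn [-0.008 -0.015  0.01 ] | after turning: [-0.0088 -0.0004  0.0669] n 2 per row [-0.0044 -0.0002  0.0335]
```

```bash
python3 -m crank '[-0.008,0,0.025,-0.008,-0.015,0,10, 0,0,0.025,0,0,0,10, 0,0,0.008,0,0,0,10, 0,0,0,0,0,0,10]'; python3 g.py 679.5 34.6 161 -5.5
```

```text
time: 18.53
ee_pos: [681.3, 33.1, 173.6]
eef_rot: [0.999, -0.045, 0.001, 0.0]
ft_force: [0.3, 0.4, -0.3]
grip_width: 0.205
t 18.53 p [681.3  33.1 173.6] z [ 0.002 -0.    -1.   ] yaw_x -5.13 F [ 0.3  0.4 -0.3] g 18.8 q [ 0.05  0.48  1.54 -0.    1.12  1.71]
shift [-0.0019 -0.0013  0.0126] turn [-0.    -0.002  0.006] | after turning: [-0.0019 -0.0013  0.0126] n 1 per row [-0.0019 -0.0013  0.0126]
```

```bash
python3 -m crank '[0,0,0.01,0,0,0,10, 0,0,0.002,0,0,0,10, 0,0,0,0,0,0,10]'; python3 g.py 679.5 34.6 161 -5.5
python3 - <<'E'
from h import *
f=cam("wrist");crop(f,"w11",160,100,480,300,2)
E
```

```text
time: 18.78
ee_pos: [681.2, 34.8, 162.6]
eef_rot: [0.999, -0.044, 0.001, -0.0]
ft_force: [1.0, 0.6, 0.0]
grip_width: 0.21
t 18.78 p [681.2  34.8 162.6] z [ 0.003  0.    -1.   ] yaw_x -5.04 F [1.  0.6 0. ] g 19.3 q [0.05 0.49 1.55 0.   1.1  1.71]
shift [-0.0017  0.0003  0.0016] turn [-0.001 -0.003  0.008] | after turning: [-0.0017  0.0003  0.0016] n 1 per row [-0.0017  0.0003  0.0016]
```

View pics/w11.png

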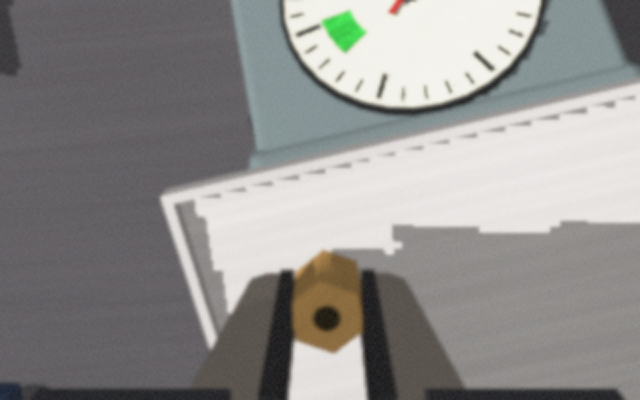

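```bash
python3 -m crank '[0,0,0.003,0,0,0,10, 0,0,0,0,0,0,24, 0,0,0,0,0,0,30, 0,0,0,0,0,0,36, 0,0,-0.02,0,0,0,40, 0,0,-0.035,0,0,0,40, 0,0,-0.03,0,0,0,40, 0,0,0,0,0,0,40]'
python3 - <<'E'
from h import *
st();f=cam("wrist");crop(f,"w12",0,0,640,400,1.2)
E
```

```text
time: 19.5
ee_pos: [680.9, 35.2, 249.0]
eef_rot: [0.999, -0.044, 0.001, -0.0]
ft_force: [0.2, 0.6, 0.6]
grip_width: 0.401
t 19.50 p [680.9  35.2 249. ] z [ 0.003  0.    -1.   ] yaw_x -5.00 F [0.2 0.6 0.6] g 36.9 q [0.05 0.41 1.47 0.   1.26 1.71]
```

View pics/w12.png

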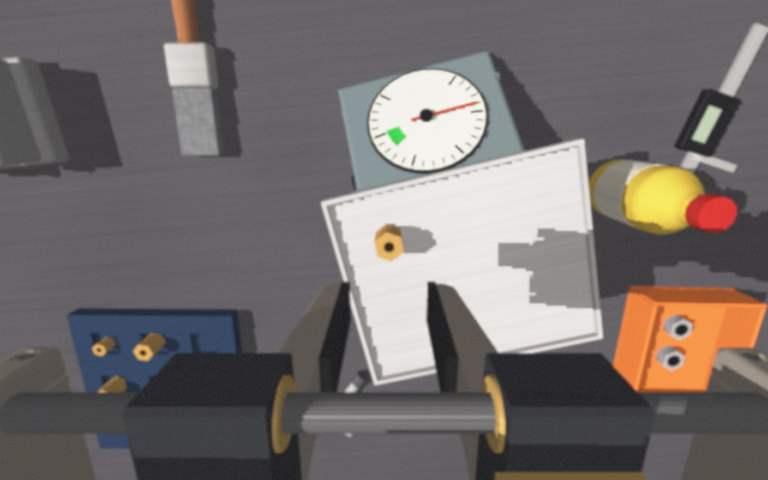

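The slug stands on the pan at (389,243) in this picture. Next is the large slug in the tray's left pocket, and I'll weigh on the way.

```bash
python3 g.py 488 385 210 -5; python3 -m crank '[-0.022,-0.034,0,0,0,0,43, -0.022,-0.034,0,0,0,0,43, -0.022,-0.034,0,0,0,0,43, -0.022,-0.034,0,0,0,0,43, -0.022,-0.034,0,0,0,0,43, -0.022,-0.034,0,0,0,0,43, -0.022,-0.034,0,0,0,0,43, -0.022,-0.034,0,0,0,0,43]'; python3 -m crank '[-0.022,-0.034,0.01,0,0,0,43, -0.01,-0.015,0.015,0,0,0,43, 0,0,0,0,0,0,43]'; python3 g.py 488 385 60 -4.7;python3 - <<'E'
from h import *
f=cam("top");P=cloud(f);pf=P[(P[...,2]>90)&(P[...,2]<148)&(abs(P[...,0]-645)<45)&(abs(P[...,1]+35)<60)];z=np.median(pf[:,2]);print("floor z",z,pf[:,2].mean(),len(pf),(143.27-z)/.16)
E
```

```text
t 19.55 p [680.1  35.2 246.6] z [ 0.001  0.    -1.   ] yaw_x -5.00 F [ 1.1  0.3 -0.3] g 36.6 q [0.05 0.41 1.47 0.   1.26 1.71]
shift [-0.2219 -0.3317  0.0365] turn [-0.    -0.001 -0.   ] | after turning: [-0.2219 -0.3318  0.0366] n 10 per row [-0.0222 -0.0332  0.0037]
time: 20.22
ee_pos: [525.4, 321.9, 238.9]
eef_rot: [0.999, -0.05, -0.001, 0.002]
ft_force: [1.5, -0.0, 0.4]
grip_width: 0.434
time: 20.47
ee_pos: [492.9, 379.7, 211.1]
eef_rot: [0.999, -0.047, -0.002, 0.002]
ft_force: [0.2, 0.0, -0.2]
grip_width: 0.432
t 20.47 p [492.9 379.7 211.1] z [-0.004 -0.003 -1.   ] yaw_x -5.43 F [ 0.2  0.  -0.2] g 39.7 q [ 0.65  0.35  1.64 -0.    1.15  2.32]
shift [-0.0049 -0.0053  0.1511] turn [ 0.004  0.004 -0.013] | after turning: [-0.0053 -0.0048  0.1511] n 4 per row [-0.0013 -0.0012  0.0378]
floor z 136.94980330225155 136.96766354529598 1926 39.50122936092786
```

```bash
python3 -m crank '[-0.004,-0.004,0.037,0,0.004,-0.01,43, 0,0,0.037,0,0,0,43, 0,0,0.035,0,0,0,43, 0,0,0.02,0,0,0,43, 0,0,0,0,0,0,43, 0,0,0,0,0,0,43]'; python3 g.py 488 385 22 -4.7
```

```text
time: 21.02
ee_pos: [495.4, 379.0, 81.0]
eef_rot: [0.999, -0.043, 0.003, 0.001]
ft_force: [0.5, 0.1, -0.2]
grip_width: 0.429
t 21.02 p [495.4 379.   81. ] z [ 0.006 -0.003 -1.   ] yaw_x -4.90 F [ 0.5  0.1 -0.2] g 39.5 q [ 0.65  0.5   1.74 -0.01  0.9   2.31]
shift [-0.0083 -0.0055  0.059 ] turn [ 0.002 -0.006 -0.004] | after turning: [-0.0079 -0.0054  0.059 ] n 2 per row [-0.0039 -0.0027  0.0295]
```

```bash
python3 -m crank '[-0.008,-0.005,0.015,0,-0.006,0,43, 0,0,0.012,0,0,0,43, 0,0,0,0,0,0,43]'; python3 g.py 488 385 22 -4.7;python3 - <<'E'
from h import *
f=cam("wrist");crop(f,"w13",160,100,480,300,2)
E
```

```text
time: 21.27
ee_pos: [490.4, 384.7, 55.5]
eef_rot: [0.999, -0.044, 0.002, -0.0]
ft_force: [-0.3, -0.5, -1.1]
grip_width: 0.431
t 21.27 p [490.4 384.7  55.5] z [ 0.004  0.001 -1.   ] yaw_x -5.05 F [-0.3 -0.5 -1.1] g 39.7 q [ 0.66  0.53  1.76 -0.    0.85  2.32]
shift [-0.0026 -0.      0.0335] turn [-0.001 -0.003 -0.006] | after turning: [-0.0024 -0.0001  0.0335] n 1 per row [-0.0024 -0.0001  0.0335]
```

View pics/w13.png

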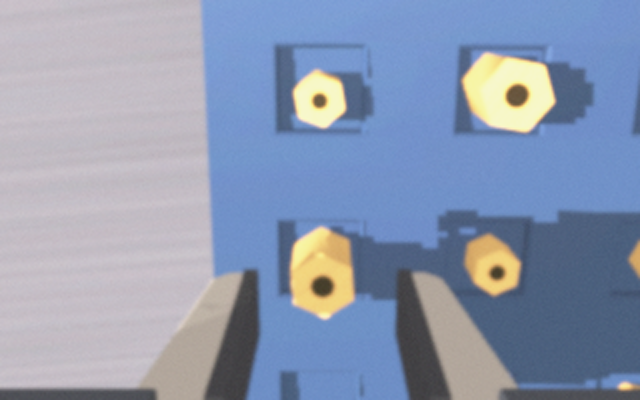

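```bash
python3 -m crank '[-0.002,0,0.018,0,-0.003,0,43, 0,0,0.014,0,0,0,43, 0,0,0,0,0,0,43, -0.001,0,0.003,0,0,0,43]' 25; python3 g.py 488 385 22 -4.7
```

```text
time: 21.65
ee_pos: [490.5, 387.6, 23.7]
eef_rot: [0.999, -0.044, 0.003, -0.003]
ft_force: [-0.2, -0.5, 0.3]
grip_width: 0.429
t 21.65 p [490.5 387.6  23.7] z [ 0.006  0.006 -1.   ] yaw_x -5.02 F [-0.2 -0.5  0.3] g 39.4 q [0.67 0.58 1.77 0.   0.79 2.32]
shift [-0.0023  0.0028  0.0017] turn [-0.006 -0.006 -0.006] | after turning: [-0.0023  0.0028  0.0017] n 1 per row [-0.0023  0.0028  0.0017]
```

```bash
python3 -m crank '[-0.002,0.002,0,-0.006,-0.006,0,43, 0,0,0,0,0,0,10, 0,0,0,0,0,0,10, 0,0,0,0,0,0,10, 0,0,0,0,0,0,10, 0,0,0,0,0,0,10]' 25;  python3 g.py 488 385 22 -5.2
```

```text
time: 22.15
ee_pos: [489.0, 386.4, 25.9]
eef_rot: [0.999, -0.044, 0.001, -0.0]
ft_force: [0.2, 0.8, 0.3]
grip_width: 0.201
t 22.15 p [489.  386.4  25.9] z [ 0.001  0.001 -1.   ] yaw_x -5.00 F [0.2 0.8 0.3] g 18.5 q [ 0.67  0.57  1.77 -0.    0.8   2.32]
shift [-0.0009  0.0015  0.0039] turn [-0.001 -0.001  0.004] | after turning: [-0.0009  0.0015  0.0039] n 1 per row [-0.0009  0.0015  0.0039]
```

```bash
python3 -m crank '[0,0,-0.015,0,0,0,10, 0,0,-0.03,0,0,0,10, 0,0,-0.04,0,0,0,10, 0,0,-0.041,0,0,0,10, 0,0,-0.041,0,0,0,10, 0,0,-0.02,0,0,0,10]' 30;  python3 g.py 687.6 -19.8 205 -5
```

```text
time: 22.65
ee_pos: [485.3, 383.4, 214.1]
eef_rot: [0.999, -0.044, -0.004, 0.004]
ft_force: [1.0, 1.0, -0.8]
grip_width: 0.2
t 22.65 p [485.3 383.4 214.1] z [-0.009 -0.007 -1.   ] yaw_x -5.01 F [ 1.   1.  -0.8] g 18.4 q [ 0.67  0.35  1.64 -0.    1.16  2.32]
shift [0.2368 0.3839 0.0102] turn [ 0.008  0.008 -0.   ] | after turning: [0.2367 0.384  0.0091] n 12 per row [0.0197 0.032  0.0008]
```

```bash
python3 -m crank '[0.02,0.033,0,0.008,0.008,0,10, 0.02,0.033,0,0,0,0,10, 0.02,0.033,0,0,0,0,10, 0.02,0.033,0,0,0,0,10, 0.02,0.033,0,0,0,0,10, 0.02,0.033,0,0,0,0,10, 0.02,0.033,0,0,0,0,10, 0.02,0.033,0,0,0,0,10]' 30;  python3 -m crank '[0.02,0.033,0,0,0,0,10, 0.02,0.033,0,0,0,0,10, 0.016,0.028,0,0,0,0,10, 0.006,0.01,0,0,0,0,10, 0,0,0,0,0,0,10]'; python3 g.py 687.6 -19.8 165 -5
```

```text
time: 23.32
ee_pos: [628.3, 105.7, 225.5]
eef_rot: [0.999, -0.038, 0.008, -0.006]
ft_force: [0.8, 0.8, -0.4]
grip_width: 0.204
time: 23.73
ee_pos: [686.3, -16.3, 225.6]
eef_rot: [0.999, -0.041, 0.009, -0.006]
ft_force: [-0.1, 0.3, -0.4]
grip_width: 0.2
t 23.73 p [686.3 -16.3 225.6] z [ 0.018  0.01  -1.   ] yaw_x -4.70 F [-0.1  0.3 -0.4] g 18.4 q [-0.03  0.43  1.49  0.01  1.2   1.62]
shift [0.0006 0.0041 0.0606] turn [-0.012 -0.017  0.005] | after turning: [0.0016 0.0034 0.0606] n 2 per row [0.0008 0.0017 0.0303]
```

```bash
python3 -m crank '[0.001,0.004,0.025,-0.012,-0.017,0,10, 0,0,0.025,0,0,0,10, 0,0,0.008,0,0,0,10, 0,0,0,0,0,0,10]'; python3 g.py 687.6 -19.8 152 -5;  python3 - <<'E'
from h import *
f=cam("wrist");crop(f,"w14",160,100,480,300,2)
E
```

```text
time: 24.07
ee_pos: [687.1, -17.6, 167.6]
eef_rot: [0.999, -0.042, 0.001, -0.0]
ft_force: [-0.2, 0.5, -0.5]
grip_width: 0.197
t 24.07 p [687.1 -17.6 167.6] z [ 0.002  0.001 -1.   ] yaw_x -4.77 F [-0.2  0.5 -0.5] g 18.1 q [-0.03  0.49  1.53  0.    1.12  1.63]
shift [0.0007 0.0021 0.0156] turn [-0.001 -0.002  0.004] | after turning: [0.0007 0.0021 0.0156] n 1 per row [0.0007 0.0021 0.0156]
```

View pics/w14.png

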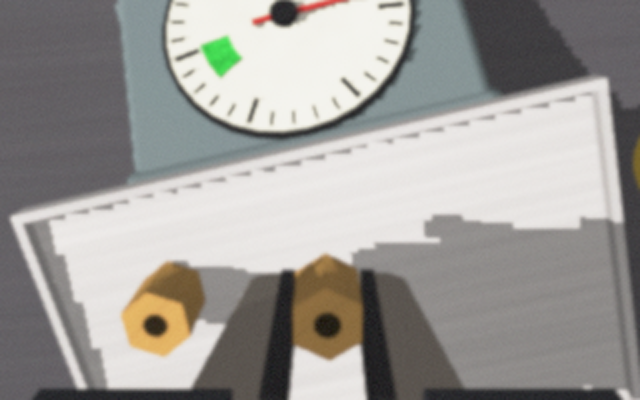

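```bash
python3 -m crank '[0,0.002,0.013,0,0,0,10, 0,0,0.003,0,0,0,10, 0,0,0,0,0,0,10, 0,0,0,0,0,0,24, 0,0,0,0,0,0,30, 0,0,0,0,0,0,36, 0,0,-0.015,0,0,0,36, 0,0,-0.035,0,0,0,36]'; python3 g.py 687.6 -19.8 152 -5;  python3 -m crank '[0,0,-0.035,0,0,0,36, 0,0,-0.01,0,0,0,40, 0,0,0,0,0,0,40]'
python3 - <<'E'
from h import *
st();f=cam("wrist");crop(f,"w15",0,0,640,400,1.2)
E
python3 g.py 541.7 323.3 220 17
```

```text
time: 24.78
ee_pos: [684.5, -16.7, 200.5]
eef_rot: [0.999, -0.04, -0.001, -0.001]
ft_force: [0.2, -0.1, -0.5]
grip_width: 0.362
t 24.78 p [684.5 -16.7 200.5] z [-0.002  0.002 -1.   ] yaw_x -4.60 F [ 0.2 -0.1 -0.5] g 33.3 q [-0.03  0.46  1.51  0.    1.18  1.62]
shift [0.0035 0.003  0.0485] turn [-0.001  0.003  0.007] | after turning: [0.0034 0.0029 0.0485] n 2 per row [0.0017 0.0014 0.0242]
time: 25.03
ee_pos: [687.3, -16.9, 254.6]
eef_rot: [0.999, -0.04, 0.003, -0.001]
ft_force: [0.9, -0.4, 0.1]
grip_width: 0.399
t 25.03 p [687.3 -16.9 254.6] z [ 0.007  0.001 -1.   ] yaw_x -4.61 F [ 0.9 -0.4  0.1] g 36.7 q [-0.03  0.42  1.45  0.    1.27  1.62]
t 25.08 p [687.4 -17.  254. ] z [ 0.007  0.001 -1.   ] yaw_x -4.61 F [0.8 0.3 0.7] g 37.0 q [-0.03  0.42  1.45  0.    1.27  1.62]
shift [-0.1728 -0.3274  0.0335] turn [-0.001 -0.007 -0.377] | after turning: [-0.0398 -0.368   0.034 ] n 10 per row [-0.004  -0.0368  0.0034]
```

View pics/w15.png

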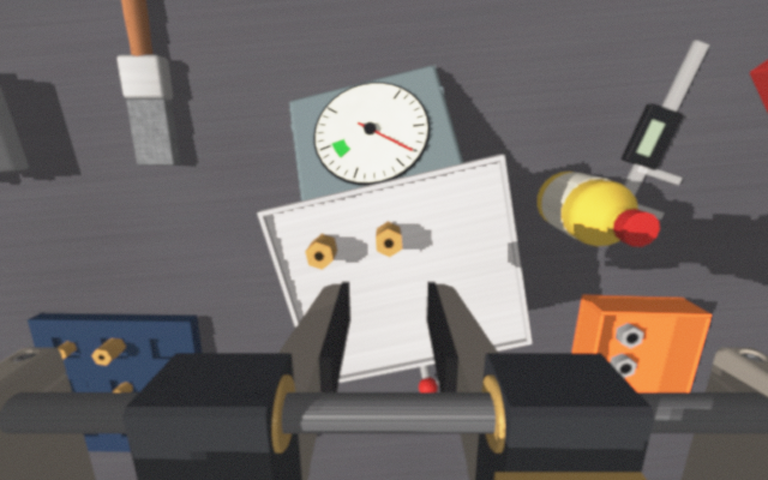

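```bash
python3 -m crank '[-0.015,-0.034,0,0,0,-0.094,43, -0.013,-0.036,0,0,0,-0.094,43, -0.009,-0.037,0,0,0,-0.094,43, -0.006,-0.037,0,0,0,-0.094,43, -0.004,-0.037,0,0,0,0,43, -0.004,-0.037,0,0,0,0,43, -0.004,-0.037,0,0,0,0,43, -0.004,-0.037,0,0,0,0,43]';python3 g.py 541.7 323.3 220 17
```

```text
time: 25.75
ee_pos: [569.2, 262.4, 239.9]
eef_rot: [0.989, 0.151, -0.002, 0.002]
ft_force: [-0.1, 0.4, 0.3]
grip_width: 0.428
t 25.75 p [569.2 262.4 239.9] z [-0.003 -0.004 -1.   ] yaw_x 17.38 F [-0.1  0.4  0.3] g 39.4 q [ 0.43  0.34  1.6  -0.    1.21  1.7 ]
shift [-0.0079 -0.0664  0.0197] turn [0.003 0.004 0.007] | after turning: [-0.0085 -0.0663  0.0199] n 2 per row [-0.0042 -0.0331  0.0099]
```

```bash
python3 -m crank '[-0.005,-0.033,0.02,0,0,0,43, -0.003,-0.02,0.03,0,0,0,43, 0,-0.002,0.035,0,0,0,43, 0,0,0.035,0,0,0,43, 0,0,0.015,0,0,0,43, 0,0,0,0,0,0,43]';python3 g.py 541.7 323.3 60 17
python3 - <<'E'
from h import *
f=cam("wrist");crop(f,"w16",160,60,480,300,2)
f=cam("top");P=cloud(f);pf=P[(P[...,2]>90)&(P[...,2]<148)&(abs(P[...,0]-630)<40)&(abs(P[...,1]+35)<60)];z=np.median(pf[:,2]);print("floor z",z,pf[:,2].mean(),len(pf),(143.27-z)/.16)
E
```

```text
time: 26.25
ee_pos: [535.0, 321.3, 92.2]
eef_rot: [0.988, 0.155, -0.004, 0.002]
ft_force: [-1.2, -0.6, -0.6]
grip_width: 0.434
t 26.25 p [535.  321.3  92.2] z [-0.008 -0.005 -1.   ] yaw_x 17.89 F [-1.2 -0.6 -0.6] g 39.9 q [ 0.54  0.49  1.73 -0.    0.94  1.8 ]
shift [0.0073 0.0001 0.0322] turn [0.002 0.009 0.016] | after turning: [0.007  0.0001 0.0322] n 1 per row [0.007  0.0001 0.0322]
floor z 130.25927995986126 130.25019286905479 1718 81.31700025086718
```

View pics/w16.png

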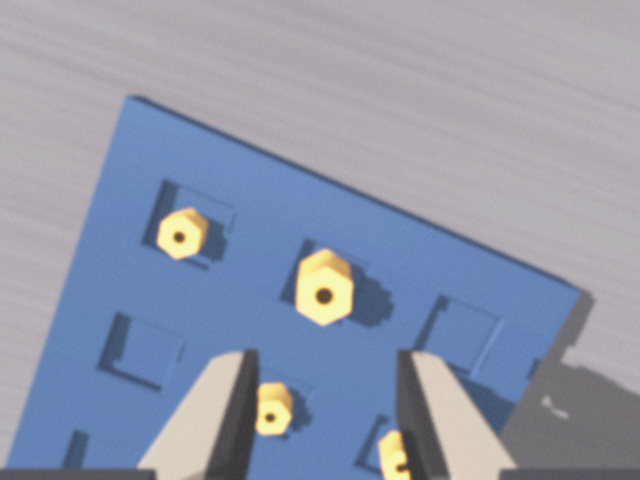

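```bash
python3 -m crank '[0.007,0,0.025,0.002,0.009,0.01,43, 0,0,0.02,0,0,0,43, 0,0,0.007,0,0,0,43, 0,0,0,0,0,0,43]' 25; python3 g.py 541.7 323.3 23 17.5
```

```text
time: 26.68
ee_pos: [548.2, 325.4, 47.7]
eef_rot: [0.989, 0.149, 0.006, -0.002]
ft_force: [-0.3, -0.3, 0.7]
grip_width: 0.43
t 26.68 p [548.2 325.4  47.7] z [ 0.012  0.007 -1.   ] yaw_x 17.16 F [-0.3 -0.3  0.7] g 39.6 q [ 0.53  0.56  1.73 -0.    0.84  1.8 ]
shift [-0.0072  0.0001  0.0246] turn [-0.003 -0.013 -0.006] | after turning: [-0.0069 -0.      0.0247] n 1 per row [-0.0069 -0.      0.0247]
```

```bash
python3 -m crank '[-0.007,0,0.012,-0.003,-0.013,0,43, 0,0,0.011,0,0,0,43, 0,0,0,0,0,0,43, 0,0,0,0,0,0,43]' 25; python3 g.py 541.7 323.3 23 17.5
```

```text
time: 27.02
ee_pos: [543.7, 324.0, 27.0]
eef_rot: [0.989, 0.149, 0.002, -0.001]
ft_force: [0.2, -0.5, -0.1]
grip_width: 0.43
t 27.02 p [543.7 324.   27. ] z [ 0.004  0.002 -1.   ] yaw_x 17.11 F [ 0.2 -0.5 -0.1] g 39.6 q [ 0.54  0.58  1.75 -0.    0.81  1.81]
shift [-0.0021  0.0001  0.004 ] turn [-0.001 -0.004 -0.007] | after turning: [-0.0021  0.0001  0.004 ] n 1 per row [-0.0021  0.0001  0.004 ]
```

```bash
python3 -m crank '[-0.002,0,0.003,0,-0.004,0,43, 0,0,0,0,0,0,10, 0,0,0,0,0,0,10, 0,0,0,0,0,0,10, 0,0,0,0,0,0,10, 0,0,0,0,0,0,10]' 25;  python3 g.py 541.7 323.3 23 17.5; python3 -m crank '[0,0,-0.015,0,0,0,10, 0,0,-0.03,0,0,0,10, 0,0,-0.04,0,0,0,10, 0,0,-0.041,0,0,0,10, 0,0,-0.041,0,0,0,10, 0,0,-0.02,0,0,0,10]' 30;  python3 g.py 695.7 -74.2 205 10
```

```text
time: 27.52
ee_pos: [542.4, 324.0, 25.5]
eef_rot: [0.989, 0.149, 0.001, -0.001]
ft_force: [1.2, -0.0, -1.3]
grip_width: 0.2
t 27.52 p [542.4 324.   25.5] z [ 0.002  0.002 -1.   ] yaw_x 17.13 F [ 1.2 -0.  -1.3] g 18.4 q [0.54 0.58 1.75 0.   0.81 1.81]
shift [-0.0009  0.0005  0.0025] turn [-0.001 -0.002 -0.006] | after turning: [-0.0009  0.0004  0.0025] n 1 per row [-0.0009  0.0004  0.0025]
time: 28.02
ee_pos: [538.1, 321.2, 212.9]
eef_rot: [0.989, 0.149, -0.006, 0.002]
ft_force: [0.7, 1.0, -1.1]
grip_width: 0.204
t 28.02 p [538.1 321.2 212.9] z [-0.011 -0.006 -1.   ] yaw_x 17.13 F [ 0.7  1.  -1.1] g 18.8 q [0.54 0.36 1.62 0.   1.17 1.81]
shift [0.0342 0.4243 0.0084] turn [0.003 0.012 0.124] | after turning: [0.0865 0.4168 0.0079] n 11 per row [0.0079 0.0379 0.0007]
```

```bash
python3 -m crank '[0.004,0.038,0,0.003,0.012,0.06,10, 0.006,0.038,0,0,0,0.06,10, 0.008,0.038,0,0,0,0,10, 0.008,0.038,0,0,0,0,10, 0.008,0.038,0,0,0,0,10, 0.008,0.038,0,0,0,0,10, 0.008,0.038,0,0,0,0,10, 0.008,0.038,0,0,0,0,10]' 30;  python3 -m crank '[0.008,0.038,0,0,0,0,10, 0.008,0.038,0,0,0,0,10, 0.006,0.03,0,0,0,0,10, 0,0,0,0,0,0,10, 0,0,0,0,0,0,10]'; python3 g.py 695.7 -74.2 145 10
```

```text
time: 28.68
ee_pos: [661.4, 33.2, 223.9]
eef_rot: [0.996, 0.092, 0.009, -0.004]
ft_force: [0.4, 0.4, -0.1]
grip_width: 0.202
time: 29.1
ee_pos: [705.2, -81.2, 223.3]
eef_rot: [0.996, 0.089, 0.009, -0.003]
ft_force: [-0.0, 1.3, -0.7]
grip_width: 0.202
t 29.10 p [705.2 -81.2 223.3] z [ 0.018  0.008 -1.   ] yaw_x 10.18 F [-0.   1.3 -0.7] g 18.6 q [-0.12  0.47  1.44  0.01  1.22  1.27]
shift [-0.0096 -0.0082  0.0782] turn [-0.005 -0.019  0.003] | after turning: [-0.0082 -0.0085  0.0783] n 2 per row [-0.0041 -0.0043  0.0391]
```

```bash
python3 -m crank '[-0.009,-0.008,0.025,-0.005,-0.019,0,10, 0,0,0.03,0,0,0,10, 0,0,0.015,0,0,0,10, 0,0,0,0,0,0,10, 0,0,0,0,0,0,10]'; python3 g.py 695.7 -74.2 145 10;  python3 - <<'E'
from h import *
f=cam("wrist");crop(f,"w17",160,100,480,300,2)
E
```

```text
time: 29.52
ee_pos: [694.6, -71.1, 152.6]
eef_rot: [0.996, 0.089, 0.001, -0.0]
ft_force: [0.3, 0.3, 0.2]
grip_width: 0.203
t 29.52 p [694.6 -71.1 152.6] z [ 0.001  0.    -1.   ] yaw_x 10.21 F [0.3 0.3 0.2] g 18.7 q [-0.1   0.52  1.52  0.    1.1   1.29]
shift [0.0006 0.0032 0.0076] turn [ 0.    -0.001  0.004] | after turning: [0.0006 0.0032 0.0076] n 1 per row [0.0006 0.0032 0.0076]
```

View pics/w17.png

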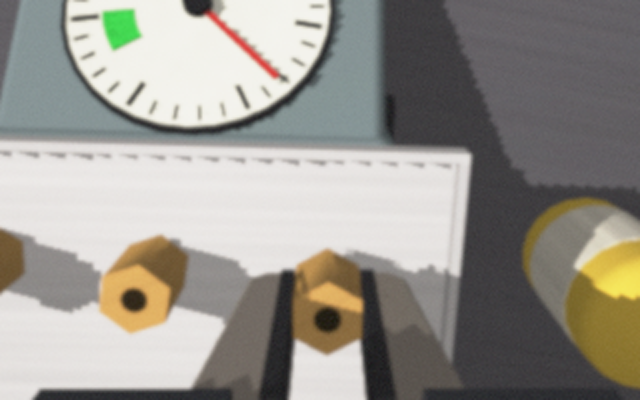

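```bash
python3 -m crank '[0,0.003,0.006,0,0,0,10, 0,0,0,0,0,0,10, 0,0,0,0,0,0,10, 0,0,0,0,0,0,24, 0,0,0,0,0,0,30, 0,0,0,0,0,0,36, 0,0,-0.015,0,0,0,36, 0,0,-0.035,0,0,0,36]'; python3 -m crank '[0,0,-0.035,0,0,0,36, 0,0,-0.02,0,0,0,40, 0,0,0,0,0,0,40]'; python3 g.py 476.7 270 220 -5;python3 - <<'E'
from h import *
f=cam("wrist");crop(f,"w18",0,0,640,400,1.2)
E
```

```text
time: 30.23
ee_pos: [693.7, -72.9, 196.2]
eef_rot: [0.996, 0.09, -0.001, -0.0]
ft_force: [0.6, 0.2, -0.6]
grip_width: 0.36
time: 30.48
ee_pos: [696.0, -73.5, 260.1]
eef_rot: [0.996, 0.089, 0.003, 0.0]
ft_force: [0.6, -1.1, 0.1]
grip_width: 0.4
t 30.48 p [696.  -73.5 260.1] z [ 0.006 -0.    -1.   ] yaw_x 10.26 F [ 0.6 -1.1  0.1] g 36.8 q [-0.11  0.43  1.41  0.    1.29  1.28]
shift [-0.1548 -0.3771  0.0388] turn [ 0.    -0.006  0.266] | after turning: [-0.2484 -0.3231  0.0401] n 11 per row [-0.0226 -0.0294  0.0036]
```

View pics/w18.png

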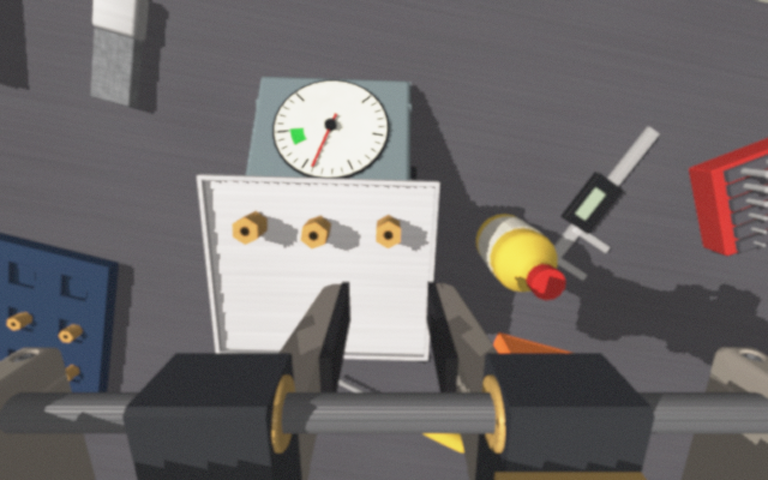

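```bash
python3 g.py 419 276 210 -5; python3 -m crank '[-0.02,-0.034,0,0,0,0.09,40, -0.023,-0.032,0,0,0,0.09,40, -0.026,-0.028,0,0,0,0.085,40, -0.027,-0.028,0,0,0,0,40, -0.027,-0.028,0,0,0,0,40, -0.027,-0.028,0,0,0,0,40, -0.027,-0.028,0,0,0,0,40, -0.027,-0.028,0,0,0,0,40]'; python3 g.py 419 276 210 -5
```

```text
t 30.53 p [695.6 -73.4 258.5] z [ 0.005  0.    -1.   ] yaw_x 10.26 F [1.2 0.2 0.2] g 36.8 q [-0.11  0.43  1.42  0.    1.29  1.28]
shift [-0.2101 -0.3931  0.0472] turn [ 0.    -0.005  0.266] | after turning: [-0.306  -0.324   0.0485] n 12 per row [-0.0255 -0.027   0.004 ]
time: 31.2
ee_pos: [488.7, 168.2, 244.7]
eef_rot: [0.999, -0.055, -0.002, 0.002]
ft_force: [0.6, 0.9, 0.9]
grip_width: 0.401
t 31.20 p [488.7 168.2 244.7] z [-0.004 -0.003 -1.   ] yaw_x -6.27 F [0.6 0.9 0.9] g 36.9 q [ 0.33  0.16  1.82 -0.    1.17  2.01]
shift [-0.0809 -0.0997  0.0347] turn [ 0.004  0.004 -0.022] | after turning: [-0.0788 -0.1013  0.0347] n 4 per row [-0.0197 -0.0253  0.0087]
```

```bash
python3 -m crank '[-0.022,-0.029,0,0,0,-0.02,40, -0.022,-0.028,0,0,0,0,40, -0.022,-0.028,0.015,0,0,0,40, -0.006,-0.008,0.02,0,0,0,40, 0,0,0,0,0,0,40, 0,0,0,0,0,0,40]'; python3 g.py 419 276 60 -5;  python3 - <<'E'
from h import *
f=cam("top");P=cloud(f)
for xc,yc in((625,-35),(630,-60),(620,0)):
    pf=P[(P[...,2]>90)&(P[...,2]<148)&(abs(P[...,0]-xc)<35)&(abs(P[...,1]-yc)<40)];z=np.median(pf[:,2]);print("floor z",z,pf[:,2].mean(),len(pf),(143.27-z)/.16)
E
```

```text
time: 31.7
ee_pos: [413.2, 274.1, 202.0]
eef_rot: [0.999, -0.041, -0.006, 0.003]
ft_force: [0.5, -0.7, 0.3]
grip_width: 0.401
t 31.70 p [413.2 274.1 202. ] z [-0.012 -0.006 -1.   ] yaw_x -4.73 F [ 0.5 -0.7  0.3] g 36.9 q [0.58 0.17 1.91 0.   1.07 2.23]
shift [ 0.0073 -0.0034  0.1419] turn [0.007 0.012 0.005] | after turning: [ 0.0056 -0.0024  0.142 ] n 4 per row [ 0.0014 -0.0006  0.0355]
floor z 120.88602433969663 120.8911934991891 983 139.8998478768961
floor z 120.83458241581502 120.81541446885737 966 140.22135990115618
floor z 120.82360388151801 120.84312357148343 993 140.2899757405125
```

```bash
python3 -m crank '[0.006,-0.003,0.035,0.005,0.012,0,40, 0,0,0.036,0,0,0,40, 0,0,0.03,0,0,0,40, 0,0,0.015,0,0,0,40, 0,0,0,0,0,0,40, 0,0,0,0,0,0,40]' 20; python3 g.py 419 276 50 -5;  python3 - <<'E'
from h import *
f=cam("wrist");crop(f,"w19",160,100,480,300,2)
E
```

```text
time: 32.25
ee_pos: [427.6, 271.9, 86.2]
eef_rot: [0.999, -0.045, 0.004, -0.001]
ft_force: [0.3, 0.4, -0.2]
grip_width: 0.398
t 32.25 p [427.6 271.9  86.2] z [ 0.007  0.001 -1.   ] yaw_x -5.20 F [ 0.3  0.4 -0.2] g 36.6 q [ 0.57  0.34  2.   -0.    0.8   2.23]
shift [-0.0092 -0.0033  0.0361] turn [-0.001 -0.007 -0.003] | after turning: [-0.0089 -0.0034  0.0362] n 1 per row [-0.0089 -0.0034  0.0362]
```

View pics/w19.png

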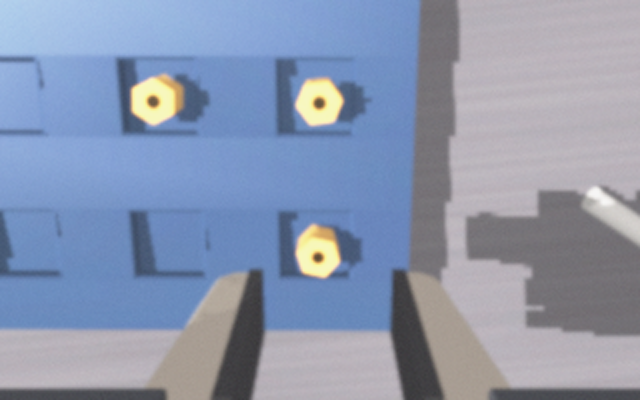

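```bash
python3 - <<'E'
from h import *
f=cam("wrist");print(pz(f,319,228.5,28),pz(f,319.5,151,28))
E
python3 -m crank '[-0.009,-0.004,0.02,-0.001,-0.007,0,40, 0,0,0.02,0,0,0,40, 0,0,0,0,0,0,40, 0,0,0,0,0,0,40]' 20; python3 g.py 419 276 21 -5
```

```text
[419.14283131 276.5303399   28.        ] [477.57962845 270.64354929  28.        ]
time: 32.68
ee_pos: [425.2, 279.5, 53.0]
eef_rot: [0.999, -0.046, 0.006, -0.004]
ft_force: [-0.4, -0.6, 0.3]
grip_width: 0.402
t 32.68 p [425.2 279.5  53. ] z [ 0.012  0.008 -1.   ] yaw_x -5.31 F [-0.4 -0.6  0.3] g 37.0 q [0.58 0.39 2.02 0.   0.72 2.24]
shift [-0.0062  0.0044  0.0319] turn [-0.009 -0.011 -0.005] | after turning: [-0.0058  0.0041  0.032 ] n 1 per row [-0.0058  0.0041  0.032 ]
```

```bash
python3 -m crank '[-0.006,0.003,0.015,-0.009,-0.011,0,40, 0,0,0.012,0,0,0,40, 0,0,0,0,0,0,40, 0,0,0,0,0,0,40]' 20; python3 g.py 419 276.3 21 -5
```

```text
time: 33.02
ee_pos: [421.3, 278.3, 27.6]
eef_rot: [0.999, -0.046, 0.002, -0.001]
ft_force: [-0.9, -0.2, 0.2]
grip_width: 0.401
t 33.02 p [421.3 278.3  27.6] z [ 0.004  0.002 -1.   ] yaw_x -5.32 F [-0.9 -0.2  0.2] g 36.9 q [ 0.58  0.44  2.03 -0.    0.67  2.24]
shift [-0.0021  0.0022  0.0066] turn [-0.003 -0.004 -0.006] | after turning: [-0.0021  0.0022  0.0066] n 1 per row [-0.0021  0.0022  0.0066]
```

```bash
python3 -m crank '[-0.002,0.002,0.0066,-0.003,-0.004,0,40, 0,0,0.002,0,0,0,40, 0,0,0,0,0,0,40]' 20; python3 g.py 419 276.3 21 -5
```

```text
time: 33.27
ee_pos: [419.2, 276.5, 18.6]
eef_rot: [0.999, -0.046, -0.0, 0.0]
ft_force: [0.5, -0.1, -0.8]
grip_width: 0.397
t 33.27 p [419.2 276.5  18.6] z [-0. -0. -1.] yaw_x -5.32 F [ 0.5 -0.1 -0.8] g 36.5 q [ 0.58  0.45  2.04 -0.    0.66  2.24]
shift [-0.0002  0.0002 -0.0024] turn [ 0.     0.    -0.006] | after turning: [-0.0002  0.0002 -0.0024] n 1 per row [-0.0002  0.0002 -0.0024]
```

```bash
python3 -m crank '[0,0,-0.001,0,0,0,20, 0,0,0,0,0,0,5, 0,0,0,0,0,0,5, 0,0,0,0,0,0,5, 0,0,0,0,0,0,5, 0,0,0,0,0,0,5]' 25; python3 g.py 419 276.3 20 -5
```

```text
time: 33.77
ee_pos: [419.6, 276.7, 20.2]
eef_rot: [0.999, -0.046, 0.0, -0.0]
ft_force: [0.2, -0.8, -0.7]
grip_width: 0.146
t 33.77 p [419.6 276.7  20.2] z [ 0.  0. -1.] yaw_x -5.32 F [ 0.2 -0.8 -0.7] g 13.4 q [ 0.58  0.45  2.03 -0.    0.66  2.24]
shift [-0.0005  0.0005  0.0002] turn [-0.    -0.    -0.006] | after turning: [-0.0005  0.0005  0.0002] n 1 per row [-0.0005  0.0005  0.0002]
```

```bash
python3 -m crank '[0,0,-0.015,0,0,0,5, 0,0,-0.03,0,0,0,5, 0,0,-0.04,0,0,0,5, 0,0,-0.041,0,0,0,5, 0,0,-0.041,0,0,0,5, 0,0,-0.02,0,0,0,5]' 30;  python3 g.py 625.8 21.5 205 -5.3
```

```text
time: 34.27
ee_pos: [415.7, 274.2, 209.4]
eef_rot: [0.999, -0.046, -0.005, 0.004]
ft_force: [0.5, 0.3, 0.8]
grip_width: 0.143
t 34.27 p [415.7 274.2 209.4] z [-0.011 -0.007 -1.   ] yaw_x -5.32 F [0.5 0.3 0.8] g 13.2 q [ 0.58  0.17  1.9  -0.    1.09  2.24]
shift [0.2327 0.2321 0.004 ] turn [ 0.008  0.01  -0.   ] | after turning: [0.2326 0.2322 0.0044] n 9 per row [0.0258 0.0258 0.0005]
```

```bash
python3 -m crank '[0.028,0.028,0,0.008,0.01,0,5, 0.028,0.028,0,0,0,0,5, 0.028,0.028,0,0,0,0,5, 0.028,0.028,0,0,0,0,5, 0.028,0.028,0,0,0,0,5, 0.028,0.028,0,0,0,0,5, 0.028,0.028,0,0,0,0,5, 0.018,0.018,0,0,0,0,5]' 30; python3 -m crank '[0.006,0.006,0,0,0,0,5, 0,0,0,0,0,0,5]'; python3 g.py 625.8 21.5 131 -5.3
```

```text
time: 34.93
ee_pos: [618.3, 38.7, 220.6]
eef_rot: [0.999, -0.041, 0.008, -0.005]
ft_force: [0.2, 0.5, -0.4]
grip_width: 0.141
time: 35.1
ee_pos: [626.6, 27.4, 220.2]
eef_rot: [0.999, -0.043, 0.009, -0.004]
ft_force: [0.0, -0.2, -0.3]
grip_width: 0.141
t 35.10 p [626.6  27.4 220.2] z [ 0.017  0.008 -1.   ] yaw_x -4.96 F [ 0.  -0.2 -0.3] g 13.0 q [0.04 0.34 1.64 0.01 1.15 1.69]
shift [-0.0018  0.0068  0.0891] turn [-0.01  -0.017  0.006] | after turning: [-0.0002  0.0059  0.0892] n 3 per row [-0.0001  0.002   0.0297]
```

```bash
python3 -m crank '[-0.001,0.006,0.03,-0.01,-0.017,0,5, 0,0,0.03,0,0,0,5, 0,0,0.018,0,0,0,5, 0,0,0,0,0,0,5, 0,0,0,0,0,0,5]'; python3 g.py 625.8 21.5 131 -5.3
python3 - <<'E'
from h import *
f=cam("wrist");crop(f,"w20",160,100,480,300,2)
E
```

```text
time: 35.52
ee_pos: [623.0, 25.8, 141.2]
eef_rot: [0.999, -0.043, -0.0, -0.0]
ft_force: [0.1, 0.6, 0.6]
grip_width: 0.146
t 35.52 p [623.   25.8 141.2] z [-0.001  0.001 -1.   ] yaw_x -4.93 F [0.1 0.6 0.6] g 13.4 q [0.04 0.43 1.7  0.   1.01 1.69]
shift [0.0031 0.0041 0.0102] turn [-0.001  0.001  0.006] | after turning: [0.0032 0.0041 0.0102] n 1 per row [0.0032 0.0041 0.0102]
```

View pics/w20.png

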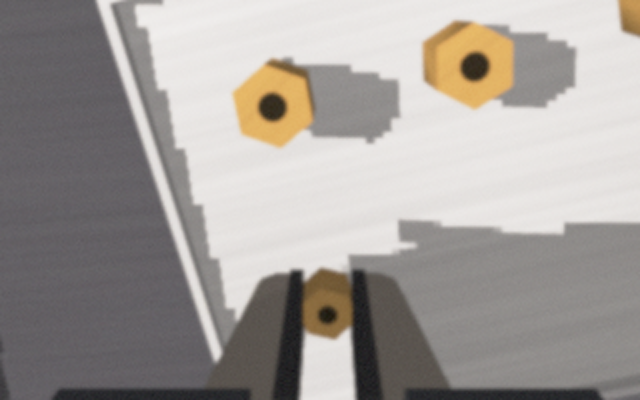

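```bash
python3 -m crank '[0.001,0.004,0.009,0,0,0,5, 0,0,0.001,0,0,0,5, 0,0,0,0,0,0,5, 0,0,0,0,0,0,18, 0,0,0,0,0,0,24, 0,0,0,0,0,0,30, 0,0,-0.015,0,0,0,30, 0,0,-0.035,0,0,0,30]'; python3 -m crank '[0,0,-0.04,0,0,0,36, 0,0,-0.03,0,0,0,40, 0,0,0,0,0,0,40]'; python3 g.py 483 327.8 220 -5;python3 - <<'E'
from h import *
f=cam("wrist");crop(f,"w21",0,0,640,400,1)
E
```

```text
time: 36.23
ee_pos: [621.5, 23.1, 181.1]
eef_rot: [0.999, -0.042, -0.002, -0.001]
ft_force: [-0.1, 0.1, 1.3]
grip_width: 0.298
time: 36.48
ee_pos: [623.6, 22.9, 259.7]
eef_rot: [0.999, -0.042, 0.001, -0.001]
ft_force: [0.6, -0.5, 0.4]
grip_width: 0.403
t 36.48 p [623.6  22.9 259.7] z [ 0.002  0.001 -1.   ] yaw_x -4.86 F [ 0.6 -0.5  0.4] g 37.0 q [0.03 0.31 1.59 0.   1.24 1.69]
shift [-0.166  -0.2918  0.0398] turn [-0.002 -0.002  0.003] | after turning: [-0.1667 -0.2915  0.0397] n 9 per row [-0.0185 -0.0324  0.0044]
```

View pics/w21.png

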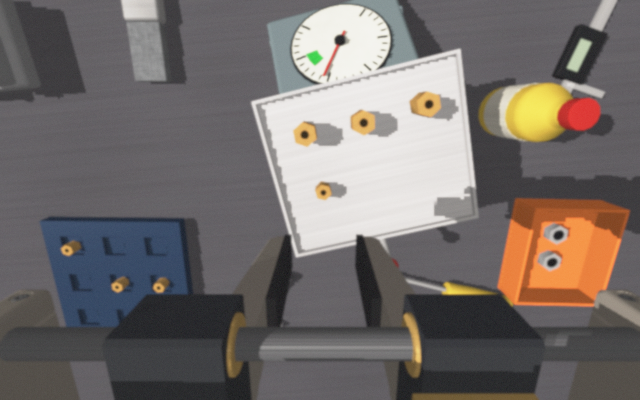

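The small slug stands upright on the pan. The remaining three small slugs are in the tray. Next is the centre one.

```bash
python3 -m crank '[-0.02,-0.035,0,0,0,0,40, -0.02,-0.035,0,0,0,0,40, -0.02,-0.035,0,0,0,0,40, -0.02,-0.035,0,0,0,0,40, -0.02,-0.035,0,0,0,0,40, -0.02,-0.035,0,0,0,0,40, -0.02,-0.035,0.01,0,0,0,40, -0.017,-0.03,0.02,0,0,0,40]'; python3 -m crank '[0,0,0.02,0,0,0,40, 0,0,0.01,0,0,0,40]'; python3 g.py 483 327.8 60 -5
python3 - <<'E'
from h import *
f=cam("top");P=cloud(f)
for xc,yc in((625,-50),(630,-70),(625,-35)):
    pf=P[(P[...,2]>90)&(P[...,2]<148)&(abs(P[...,0]-xc)<35)&(abs(P[...,1]-yc)<30)];z=np.median(pf[:,2]);print("floor z",z,pf[:,2].mean(),len(pf),(143.27-z)/.16)
E
```

```text
time: 37.2
ee_pos: [488.2, 312.4, 223.0]
eef_rot: [0.999, -0.049, 0.001, -0.0]
ft_force: [1.7, 0.8, 0.0]
grip_width: 0.4
time: 37.37
ee_pos: [483.3, 317.8, 188.6]
eef_rot: [0.999, -0.046, -0.001, -0.0]
ft_force: [-0.5, -0.8, -0.2]
grip_width: 0.399
t 37.37 p [483.3 317.8 188.6] z [-0.001  0.    -1.   ] yaw_x -5.22 F [-0.5 -0.8 -0.2] g 36.7 q [0.58 0.31 1.76 0.   1.07 2.24]
shift [-0.0011 -0.0099  0.1286] turn [ 0.     0.001 -0.004] | after turning: [-0.0012 -0.0099  0.1286] n 4 per row [-0.0003 -0.0025  0.0322]
floor z 118.55651801442548 118.57139756707423 730 154.45926240984082
floor z 118.54594578361366 118.51350297220891 719 154.52533885241468
floor z 118.59542604932608 118.62837847176012 742 154.21608719171206
```

```bash
python3 -m crank '[-0.001,-0.009,0.035,0,0,0,40, 0,0,0.035,0,0,0,40, 0,0,0.028,0,0,0,40, 0,0,0.012,0,0,0,40, 0,0,0,0,0,0,40, 0,0,0,0,0,0,40]' 20; python3 g.py 483 327.8 50 -5;  python3 - <<'E'
from h import *
f=cam("wrist");crop(f,"w22",160,100,480,300,2)
E
```

```text
time: 37.92
ee_pos: [484.6, 321.9, 72.5]
eef_rot: [0.999, -0.048, -0.002, 0.001]
ft_force: [0.4, -0.5, 1.1]
grip_width: 0.4
t 37.92 p [484.6 321.9  72.5] z [-0.004 -0.002 -1.   ] yaw_x -5.55 F [ 0.4 -0.5  1.1] g 36.8 q [0.58 0.46 1.84 0.   0.85 2.25]
shift [-0.0021 -0.0058  0.0225] turn [ 0.003  0.004 -0.01 ] | after turning: [-0.0022 -0.0058  0.0225] n 1 per row [-0.0022 -0.0058  0.0225]
```

View pics/w22.png

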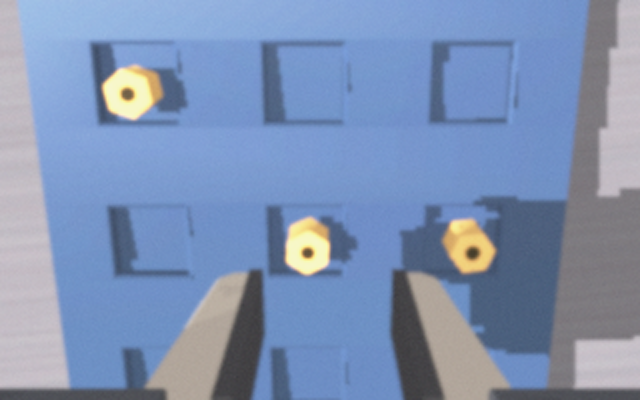

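```bash
python3 -m crank '[-0.002,-0.006,0.012,0,0.004,0,35, 0,0,0.011,0,0,0,35, 0,0,0,0,0,0,35, 0,0,0,0,0,0,35]' 20; python3 g.py 483 327.8 20 -5
```

```text
time: 38.3
ee_pos: [486.3, 329.3, 51.6]
eef_rot: [0.999, -0.049, 0.003, -0.001]
ft_force: [0.3, -0.4, -0.2]
grip_width: 0.35
t 38.30 p [486.3 329.3  51.6] z [ 0.006  0.001 -1.   ] yaw_x -5.66 F [ 0.3 -0.4 -0.2] g 32.2 q [ 0.59  0.49  1.84 -0.    0.8   2.27]
shift [-0.0034  0.0018  0.0316] turn [-0.001 -0.006 -0.011] | after turning: [-0.0032  0.0017  0.0316] n 1 per row [-0.0032  0.0017  0.0316]
```

```bash
python3 -m crank '[-0.003,0.001,0.015,0,-0.006,-0.01,35, 0,0,0.012,0,0,0,35, 0,0,0,0,0,0,35, 0,0,0,0,0,0,35]' 20; python3 g.py 483 327.8 20 -5
```

```text
time: 38.63
ee_pos: [484.6, 329.7, 25.1]
eef_rot: [0.999, -0.044, 0.001, -0.002]
ft_force: [1.5, 1.1, -0.0]
grip_width: 0.349
t 38.63 p [484.6 329.7  25.1] z [ 0.003  0.003 -1.   ] yaw_x -5.06 F [ 1.5  1.1 -0. ] g 32.1 q [0.59 0.53 1.85 0.   0.75 2.25]
shift [-0.0014  0.0021  0.0051] turn [-0.003 -0.003 -0.001] | after turning: [-0.0014  0.002   0.0051] n 1 per row [-0.0014  0.002   0.0051]
```

```bash
python3 -m crank '[-0.001,0.002,0.0045,-0.003,-0.003,0,35, 0,0,0,0,0,0,35, 0,0,0,0,0,0,5, 0,0,0,0,0,0,5, 0,0,0,0,0,0,5, 0,0,0,0,0,0,5, 0,0,0,0,0,0,5]' 25; python3 g.py 483 327.8 20 -5
```

```text
time: 39.22
ee_pos: [484.5, 328.4, 22.2]
eef_rot: [0.999, -0.044, 0.001, -0.001]
ft_force: [0.6, 0.4, -0.2]
grip_width: 0.146
t 39.22 p [484.5 328.4  22.2] z [ 0.002  0.002 -1.   ] yaw_x -5.08 F [ 0.6  0.4 -0.2] g 13.4 q [0.59 0.54 1.85 0.   0.75 2.25]
shift [-0.0015  0.0008  0.0022] turn [-0.002 -0.002 -0.001] | after turning: [-0.0015  0.0008  0.0022] n 1 per row [-0.0015  0.0008  0.0022]
```

```bash
python3 -m crank '[0,0,-0.015,0,0,0,5, 0,0,-0.03,0,0,0,5, 0,0,-0.04,0,0,0,5, 0,0,-0.041,0,0,0,5, 0,0,-0.041,0,0,0,5, 0,0,-0.02,0,0,0,5]' 30;  python3 g.py 633.2 -27.9 205 -5.1
```

```text
time: 39.72
ee_pos: [480.5, 325.6, 210.7]
eef_rot: [0.999, -0.044, -0.004, 0.003]
ft_force: [1.0, 0.5, -0.2]
grip_width: 0.139
t 39.72 p [480.5 325.6 210.7] z [-0.009 -0.006 -1.   ] yaw_x -5.09 F [ 1.   0.5 -0.2] g 12.8 q [0.59 0.29 1.73 0.   1.13 2.25]
shift [0.1835 0.3385 0.0064] turn [0.007 0.009 0.   ] | after turning: [0.1835 0.3385 0.0057] n 10 per row [0.0184 0.0339 0.0006]
```

```bash
python3 -m crank '[0.019,0.035,0,0.007,0.009,0,5, 0.019,0.035,0,0,0,0,5, 0.019,0.035,0,0,0,0,5, 0.019,0.035,0,0,0,0,5, 0.019,0.035,0,0,0,0,5, 0.019,0.035,0,0,0,0,5, 0.019,0.035,0,0,0,0,5, 0.019,0.035,0,0,0,0,5]' 30; python3 -m crank '[0.019,0.035,0,0,0,0,5, 0.008,0.012,0,0,0,0,5, 0,0,0,0,0,0,5]'; python3 g.py 633.2 -27.9 130 -5.3
```

```text
time: 40.38
ee_pos: [614.2, 31.9, 221.9]
eef_rot: [0.999, -0.038, 0.009, -0.006]
ft_force: [0.3, 0.4, -0.2]
grip_width: 0.139
time: 40.63
ee_pos: [640.4, -26.7, 222.1]
eef_rot: [0.999, -0.041, 0.01, -0.005]
ft_force: [-0.0, 0.1, -0.4]
grip_width: 0.138
t 40.63 p [640.4 -26.7 222.1] z [ 0.02   0.009 -1.   ] yaw_x -4.71 F [-0.   0.1 -0.4] g 12.7 q [-0.05  0.36  1.61  0.01  1.16  1.6 ]
shift [-0.0088  0.0028  0.0919] turn [-0.011 -0.019  0.01 ] | after turning: [-0.007   0.0019  0.0921] n 3 per row [-0.0023  0.0006  0.0307]
```

```bash
python3 -m crank '[-0.008,0.002,0.03,-0.011,-0.019,0,5, 0,0,0.03,0,0,0,5, 0,0,0.018,0,0,0,5, 0,0,0,0,0,0,5, 0,0,0,0,0,0,5]'; python3 g.py 633.2 -27.9 130 -5.3
python3 - <<'E'
from h import *
f=cam("wrist");crop(f,"w23",160,100,480,300,2)
E
```

```text
time: 41.05
ee_pos: [632.6, -25.3, 143.2]
eef_rot: [0.999, -0.042, 0.001, -0.0]
ft_force: [0.4, 0.8, 1.4]
grip_width: 0.14
t 41.05 p [632.6 -25.3 143.2] z [ 0.002  0.001 -1.   ] yaw_x -4.85 F [0.4 0.8 1.4] g 12.9 q [-0.04  0.44  1.68  0.    1.02  1.61]
shift [0.0008 0.0025 0.0132] turn [-0.001 -0.002  0.008] | after turning: [0.0008 0.0025 0.0132] n 1 per row [0.0008 0.0025 0.0132]
```

View pics/w23.png

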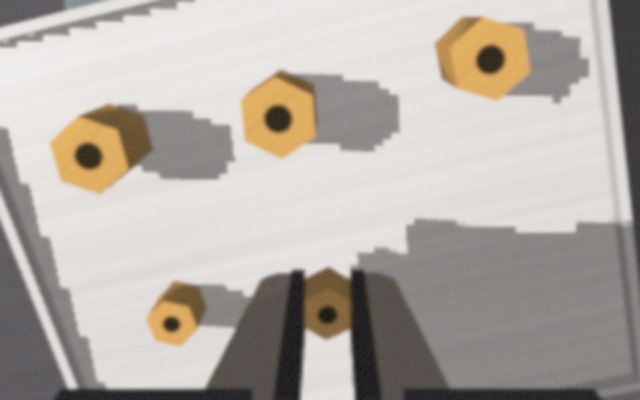

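```bash
python3 -m crank '[0.001,0.002,0.011,0,0,0,5, 0,0,0.002,0,0,0,5, 0,0,0,0,0,0,5, 0,0,0,0,0,0,18, 0,0,0,0,0,0,24, 0,0,0,0,0,0,28, 0,0,-0.015,0,0,0,28, 0,0,-0.035,0,0,0,28]'; python3 -m crank '[0,0,-0.04,0,0,0,35, 0,0,-0.03,0,0,0,40, 0,0,0,0,0,0,40]'; python3 g.py 544.5 381.5 215 -5;python3 - <<'E'
from h import *
f=cam("wrist");crop(f,"w24",0,0,640,400,1)
E
```

```text
time: 41.77
ee_pos: [631.8, -25.7, 179.4]
eef_rot: [0.999, -0.041, -0.001, -0.001]
ft_force: [0.2, 0.5, -1.1]
grip_width: 0.281
time: 42.02
ee_pos: [633.7, -26.1, 258.2]
eef_rot: [0.999, -0.042, 0.002, -0.001]
ft_force: [0.8, -0.5, -0.1]
grip_width: 0.4
t 42.02 p [633.7 -26.1 258.2] z [ 0.005  0.001 -1.   ] yaw_x -4.77 F [ 0.8 -0.5 -0.1] g 36.8 q [-0.04  0.33  1.57  0.    1.24  1.61]
shift [-0.123  -0.3987  0.0432] turn [-0.001 -0.005  0.004] | after turning: [-0.1244 -0.3982  0.0432] n 11 per row [-0.0113 -0.0362  0.0039]
```

View pics/w24.png

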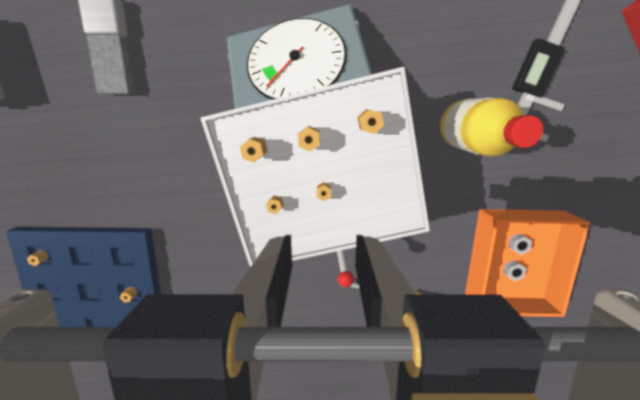

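```bash
python3 -m crank '[-0.012,-0.038,0,0,0,0,40, -0.012,-0.038,0,0,0,0,40, -0.012,-0.038,0,0,0,0,40, -0.012,-0.038,0,0,0,0,40, -0.012,-0.038,0,0,0,0,40, -0.012,-0.038,0,0,0,0,40, -0.012,-0.038,0,0,0,0,40, -0.012,-0.038,0,0,0,0,40]'; python3 -m crank '[-0.013,-0.038,0.01,0,0,0,40, -0.012,-0.032,0.02,0,0,0,40, 0,0,0.02,0,0,0,40, 0,0,0,0,0,0,40]'; python3 g.py 544.5 381.5 60 -5
python3 - <<'E'
from h import *
f=cam("top");P=cloud(f)
for xc,yc in((625,-75),(635,-85),(595,-35)):
    pf=P[(P[...,2]>90)&(P[...,2]<148)&(abs(P[...,0]-xc)<25)&(abs(P[...,1]-yc)<25)];z=np.median(pf[:,2]);print("floor z",z,pf[:,2].mean(),len(pf),(143.27-z)/.16)
E
```

```text
time: 42.73
ee_pos: [559.6, 287.5, 247.7]
eef_rot: [0.999, -0.048, -0.001, 0.002]
ft_force: [0.7, 0.0, -0.2]
grip_width: 0.397
time: 43.07
ee_pos: [536.3, 368.5, 192.0]
eef_rot: [0.999, -0.045, -0.002, 0.002]
ft_force: [-0.7, -0.1, 0.0]
grip_width: 0.401
t 43.07 p [536.3 368.5 192. ] z [-0.004 -0.003 -1.   ] yaw_x -5.15 F [-0.7 -0.1  0. ] g 36.9 q [ 0.6   0.42  1.59 -0.    1.14  2.26]
shift [ 0.0075 -0.0142  0.1319] turn [ 0.004  0.004 -0.003] | after turning: [ 0.0071 -0.0137  0.132 ] n 4 per row [ 0.0018 -0.0034  0.033 ]
floor z 115.99728253768217 116.0873326185615 437 170.4544841394865
floor z 116.01500935641377 116.09647119895541 438 170.343691522414
floor z 116.12129231142069 116.34037462879446 428 169.67942305362075
```

```bash
python3 -m crank '[0.007,-0.014,0.035,0.002,0.004,0,38, 0,0,0.035,0,0,0,38, 0,0,0.028,0,0,0,38, 0,0,0.012,0,0,0,38, 0,0,0,0,0,0,38, 0,0,0,0,0,0,38]' 20; python3 g.py 544.5 381.5 50 -5;  python3 - <<'E'
from h import *
f=cam("wrist");crop(f,"w25",160,100,480,300,2)
E
```

```text
time: 43.62
ee_pos: [550.2, 379.5, 85.3]
eef_rot: [0.999, -0.048, 0.003, -0.001]
ft_force: [-0.1, -0.4, 1.5]
grip_width: 0.382
t 43.62 p [550.2 379.5  85.3] z [ 0.006  0.002 -1.   ] yaw_x -5.45 F [-0.1 -0.4  1.5] g 35.2 q [ 0.6   0.55  1.64 -0.    0.95  2.27]
shift [-0.006  -0.0014  0.0353] turn [-0.002 -0.006 -0.008] | after turning: [-0.0058 -0.0015  0.0353] n 1 per row [-0.0058 -0.0015  0.0353]
```

View pics/w25.png

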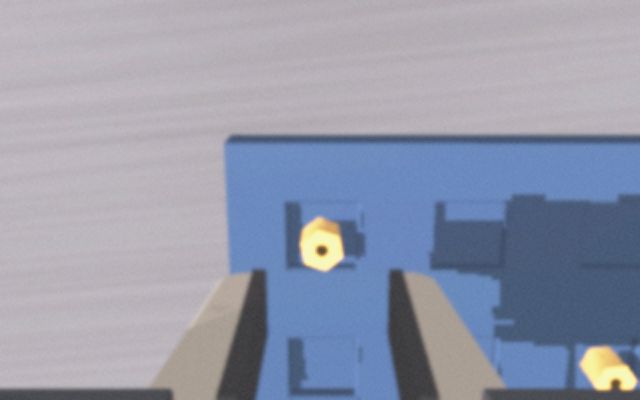

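```bash
python3 -m crank '[-0.006,-0.002,0.02,-0.002,-0.006,0,36, 0,0,0.02,0,0,0,36, 0,0,0,0,0,0,36, 0,0,0,0,0,0,36]' 20; python3 g.py 544.5 381.5 20 -5
```

```text
time: 44.0
ee_pos: [550.3, 384.1, 54.3]
eef_rot: [0.999, -0.049, 0.005, -0.004]
ft_force: [0.5, 0.6, 0.8]
grip_width: 0.359
t 44.00 p [550.3 384.1  54.3] z [ 0.011  0.008 -1.   ] yaw_x -5.58 F [0.5 0.6 0.8] g 33.1 q [0.61 0.59 1.65 0.   0.89 2.27]
shift [-0.0059  0.0034  0.0343] turn [-0.009 -0.01  -0.01 ] | after turning: [-0.0056  0.0031  0.0343] n 1 per row [-0.0056  0.0031  0.0343]
```

```bash
python3 -m crank '[-0.006,0.003,0.016,-0.009,-0.01,-0.01,36, 0,0,0.013,0,0,0,36, 0,0,0,0,0,0,36, 0,0,0,0,0,0,36]' 20; python3 g.py 544.5 381.5 20 -5
```

```text
time: 44.33
ee_pos: [546.6, 383.0, 28.3]
eef_rot: [0.999, -0.043, 0.002, -0.002]
ft_force: [-0.2, 0.2, 0.5]
grip_width: 0.358
t 44.33 p [546.6 383.   28.3] z [ 0.005  0.003 -1.   ] yaw_x -4.96 F [-0.2  0.2  0.5] g 33.0 q [ 0.61  0.62  1.66 -0.    0.85  2.27]
shift [-0.002   0.0017  0.0082] turn [-0.003 -0.004  0.001] | after turning: [-0.002   0.0016  0.0083] n 1 per row [-0.002   0.0016  0.0083]
```

```bash
python3 -m crank '[-0.002,0.0015,0.0075,-0.003,-0.004,0,36, 0,0,0,0,0,0,36, 0,0,0,0,0,0,5, 0,0,0,0,0,0,5, 0,0,0,0,0,0,5, 0,0,0,0,0,0,5, 0,0,0,0,0,0,5]' 25; python3 g.py 544.5 381.5 20 -5
```

```text
time: 44.92
ee_pos: [544.7, 381.9, 20.7]
eef_rot: [0.999, -0.043, 0.0, -0.0]
ft_force: [-0.5, 0.2, 0.3]
grip_width: 0.148
t 44.92 p [544.7 381.9  20.7] z [ 0.  0. -1.] yaw_x -4.96 F [-0.5  0.2  0.3] g 13.6 q [0.61 0.63 1.67 0.   0.84 2.27]
shift [-0.0002  0.0004  0.0007] turn [-0.    -0.     0.001] | after turning: [-0.0002  0.0004  0.0007] n 1 per row [-0.0002  0.0004  0.0007]
```

```bash
python3 -m crank '[0,0,-0.015,0,0,0,5, 0,0,-0.03,0,0,0,5, 0,0,-0.04,0,0,0,5, 0,0,-0.041,0,0,0,5, 0,0,-0.041,0,0,0,5, 0,0,-0.02,0,0,0,5]' 30;  python3 g.py 640.5 -77.4 205 -5
```

```text
time: 45.42
ee_pos: [541.0, 379.2, 208.3]
eef_rot: [0.999, -0.043, -0.005, 0.004]
ft_force: [0.5, 0.3, -0.7]
grip_width: 0.141
t 45.42 p [541.  379.2 208.3] z [-0.011 -0.007 -1.   ] yaw_x -4.97 F [ 0.5  0.3 -0.7] g 13.0 q [ 0.61  0.42  1.55 -0.    1.19  2.27]
shift [0.1387 0.4463 0.0056] turn [0.008 0.01  0.001] | after turning: [0.1389 0.4462 0.0033] n 12 per row [0.0116 0.0372 0.0003]
```

```bash
python3 -m crank '[0.012,0.038,0,0.008,0.01,0,5, 0.012,0.038,0,0,0,0,5, 0.012,0.038,0,0,0,0,5, 0.012,0.038,0,0,0,0,5, 0.012,0.038,0,0,0,0,5, 0.012,0.038,0,0,0,0,5, 0.012,0.038,0,0,0,0,5, 0.012,0.038,0,0,0,0,5]' 30; python3 -m crank '[0.012,0.038,0,0,0,0,5, 0.012,0.038,0,0,0,0,5, 0.011,0.036,0,0,0,0,5, 0.004,0.012,0,0,0,0,5, 0,0,0,0,0,0,5]'; python3 g.py 640.5 -77.4 126 -5
```

```text
time: 46.08
ee_pos: [616.3, 67.1, 219.4]
eef_rot: [0.999, -0.037, 0.009, -0.006]
ft_force: [1.2, 0.0, -0.2]
grip_width: 0.142
time: 46.5
ee_pos: [647.3, -73.3, 219.9]
eef_rot: [0.999, -0.04, 0.011, -0.005]
ft_force: [-0.2, 0.9, -0.5]
grip_width: 0.143
t 46.50 p [647.3 -73.3 219.9] z [ 0.022  0.009 -1.   ] yaw_x -4.63 F [-0.2  0.9 -0.5] g 13.2 q [-0.12  0.38  1.59  0.01  1.16  1.52]
shift [-0.0084  0.0056  0.0937] turn [-0.011 -0.021  0.007] | after turning: [-0.0064  0.0046  0.0939] n 3 per row [-0.0021  0.0015  0.0313]
```

```bash
python3 -m crank '[-0.008,0.005,0.03,-0.011,-0.021,0,5, 0,0,0.03,0,0,0,5, 0,0,0.02,0,0,0,5, 0,0,0,0,0,0,5, 0,0,0,0,0,0,5]'; python3 g.py 640.5 -77.4 126 -5
python3 - <<'E'
from h import *
f=cam("wrist");crop(f,"w26",160,100,480,300,2)
E
```

```text
time: 46.92
ee_pos: [640.1, -73.8, 139.7]
eef_rot: [0.999, -0.041, 0.002, -0.001]
ft_force: [-0.2, 0.3, 0.3]
grip_width: 0.144
t 46.92 p [640.1 -73.8 139.7] z [ 0.004  0.001 -1.   ] yaw_x -4.71 F [-0.2  0.3  0.3] g 13.2 q [-0.12  0.46  1.66  0.    1.03  1.53]
shift [0.0006 0.0036 0.0137] turn [-0.002 -0.003  0.005] | after turning: [0.0007 0.0036 0.0137] n 1 per row [0.0007 0.0036 0.0137]
```

View pics/w26.png

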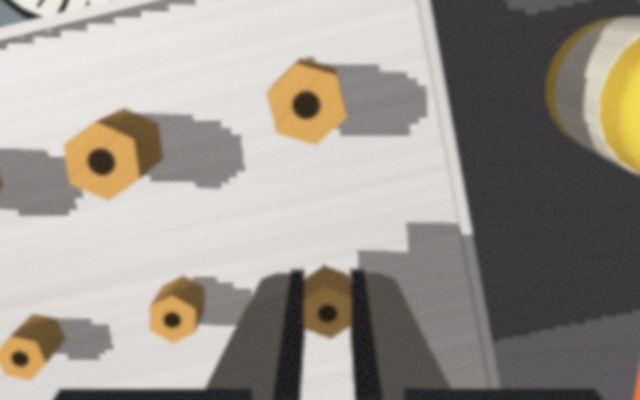

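```bash
python3 -m crank '[0.0005,0.002,0.012,0,0,0,5, 0,0,0.001,0,0,0,5, 0,0,0,0,0,0,5, 0,0,0,0,0,0,18, 0,0,0,0,0,0,24, 0,0,0,0,0,0,28, 0,0,-0.015,0,0,0,28, 0,0,-0.035,0,0,0,28]'; python3 -m crank '[0,0,-0.04,0,0,0,35, 0,0,-0.03,0,0,0,40, 0,0,0,0,0,0,40]'; python3 g.py 440 -60 270 -5;python3 - <<'E'
from h import *
f=cam("wrist");crop(f,"w27",0,0,640,400,1.2)
E
```

```text
time: 47.63
ee_pos: [639.1, -73.6, 176.1]
eef_rot: [0.999, -0.04, 0.0, -0.001]
ft_force: [0.5, 0.7, -0.8]
grip_width: 0.277
time: 47.88
ee_pos: [640.9, -74.2, 255.1]
eef_rot: [0.999, -0.04, 0.003, -0.001]
ft_force: [0.9, -0.1, -0.1]
grip_width: 0.394
t 47.88 p [640.9 -74.2 255.1] z [ 0.007  0.001 -1.   ] yaw_x -4.62 F [ 0.9 -0.1 -0.1] g 36.2 q [-0.12  0.35  1.55  0.    1.24  1.53]
shift [-0.2013  0.002  -0.0163] turn [-0.002 -0.007  0.007] | after turning: [-0.2014  0.0033 -0.0149] n 5 per row [-0.0403  0.0007 -0.003 ]
```

View pics/w27.png

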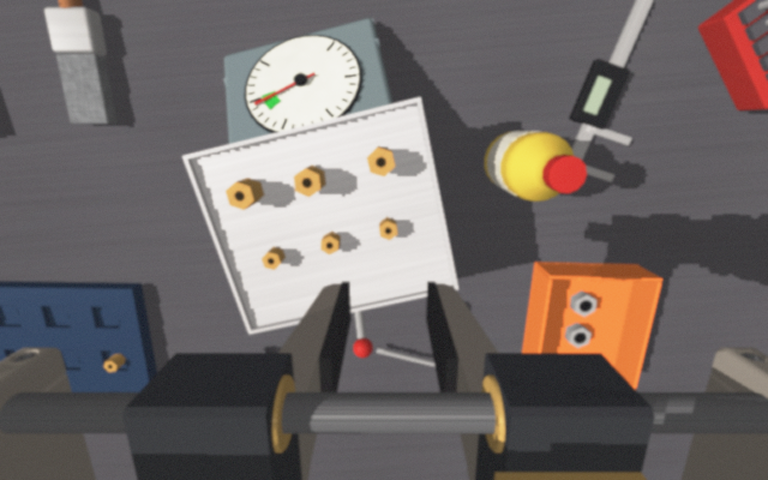

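Six slugs stand on the pan. I'll back away toward the robot, clear of the top camera's view, and weigh.

```bash
python3 -m crank '[-0.037,0.001,-0.003,0,0,0,40, -0.037,0.001,-0.003,0,0,0,40, -0.037,0.001,-0.003,0,0,0,40, -0.037,0.001,-0.003,0,0,0,40, -0.037,0.001,-0.003,0,0,0,40, -0.02,0.03,0,0,0,0,40, 0,0.03,0,0,0,0,40, 0,0,0,0,0,0,40]'; python3 -m crank '[0,0,0,0,0,0,40, 0,0,0,0,0,0,40, 0,0,0,0,0,0,40, 0,0,0,0,0,0,40]';python3 - <<'E'
from h import *
st();f=cam("top");P=cloud(f);crop(f,"t28",280,100,480,250,4);crop(f,"t28b",140,60,500,300,2)
for xc,yc in((600,-35),(605,-60),(655,-35)):
    pf=P[(P[...,2]>90)&(P[...,2]<128)&(abs(P[...,0]-xc)<22)&(abs(P[...,1]-yc)<35)];z=np.median(pf[:,2]);print("floor z",z,pf[:,2].mean(),len(pf),(143.27-z)/.16)
f=cam("wrist");crop(f,"w28",0,0,640,400,1.2)
E
```

```text
time: 48.6
ee_pos: [417.5, -120.9, 256.8]
eef_rot: [0.999, -0.038, -0.002, -0.002]
ft_force: [0.0, 0.5, 0.2]
grip_width: 0.4
time: 48.93
ee_pos: [416.0, -120.4, 254.4]
eef_rot: [0.999, -0.04, -0.004, -0.002]
ft_force: [0.4, 0.1, -0.4]
grip_width: 0.4
t 48.93 p [ 416.  -120.4  254.4] z [-0.007  0.005 -1.   ] yaw_x -4.58 F [ 0.4  0.1 -0.4] g 36.8 q [-0.29  0.01  1.97  0.    1.17  1.36]
floor z 112.57088003883337 112.57966278635965 535 191.86949975729152
floor z 112.50016787886432 112.60906322414229 526 192.31145075709807
floor z 112.68211245037537 113.01352411758387 512 191.174297185154
```

View pics/t28.png

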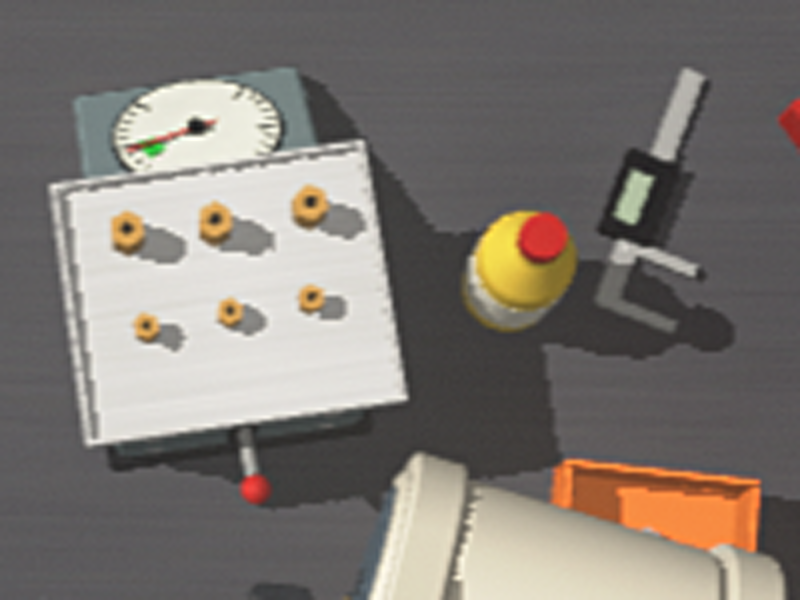

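View pics/t28b.png

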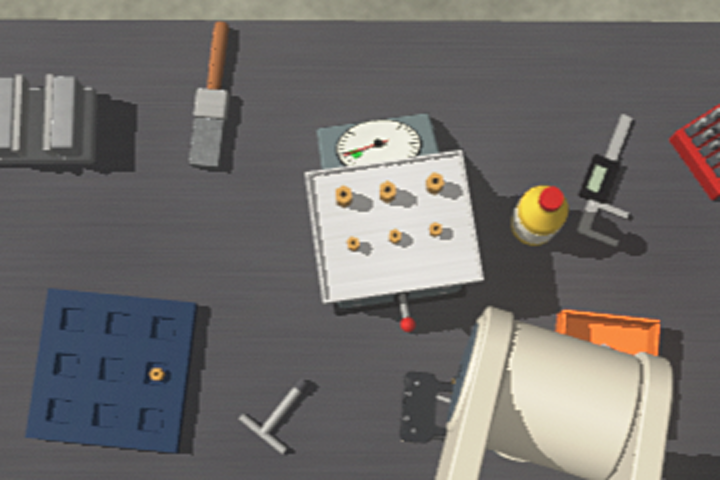

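Run:
```python
from h import *
f=cam("wrist");crop(f,"w29",200,0,400,120,4);P=cloud(f)
pf=P[(P[...,2]>90)&(P[...,2]<122)&(abs(P[...,0]-600)<22)&(abs(P[...,1]+35)<40)];print(np.median(pf[:,2]),len(pf))
g=cam("side");crop(g,"s29",220,140,440,260,3.5);print(get_state()["time"])
```

```text
111.8572939909468 1338
49.1333
```

View pics/w28.png

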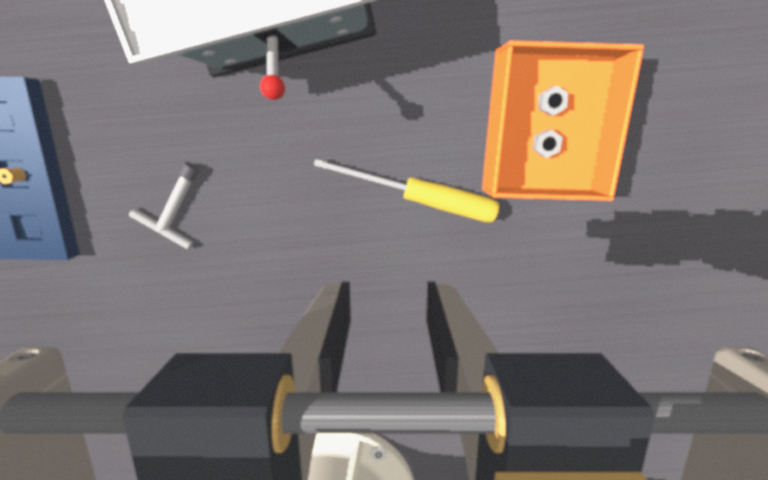

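View pics/s29.png

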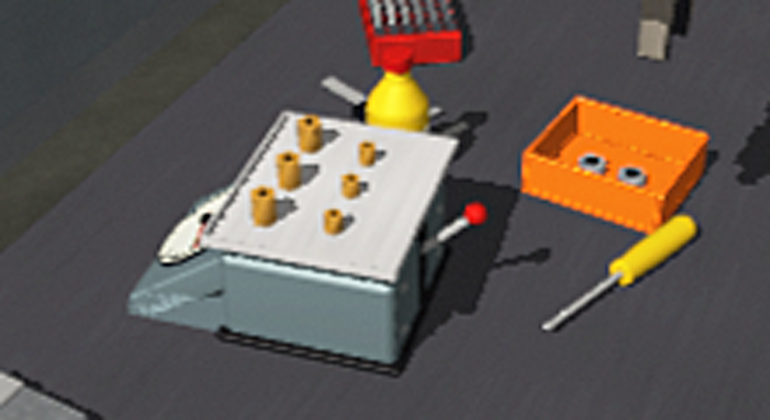

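Run:
```python
from h import *
f=cam("top");P=cloud(f)
pt=lambda u,v:(u/4+280-.4,v/4+100-.4)
# dial plane from cloud around dial
c=pt(197,126);uu,vv=np.meshgrid(np.arange(312,347),np.arange(121,135));q=P[vv,uu].reshape(-1,3)
ctr=q.mean(0);_,S,V=np.linalg.svd(q-ctr);
d=(q-ctr)@V[2];q=q[abs(d)<4];ctr=q.mean(0);_,S,V=np.linalg.svd(q-ctr);n=V[2]*np.sign(V[2][2]);print("normal",n)
def hit(u,v):
    K=f["K"];r=f["T"][:3,:3]@np.array([(u-K[0,2])/K[0,0],(v-K[1,2])/K[1,1],1]);o=f["T"][:3,3];return o+r*((ctr-o)@n)/(r@n)
C=hit(*pt(197,126));e1=hit(*pt(241,91))-C;e1/=np.linalg.norm(e1);e2=np.cross(n,e1)
for nm,p in(("zero",(241,91)),("nuts66",(265,138)),("now",(132,148)),("green mid",(152,147)),):
    w=hit(*pt(*p))-C;a=-np.arctan2(w@e2,w@e1)%(2*np.pi);print(nm,np.linalg.norm(w).round(1),a.round(2),(a/.01885).round(1))
```

```text
Traceback (most recent call last):
numpy.linalg.LinAlgError: SVD did not converge
```

Run:
```python
from h import *
f=cam("top");P=cloud(f)
pt=lambda u,v:(u/4+280-.4,v/4+100-.4)
uu,vv=np.meshgrid(np.arange(312,347),np.arange(121,135));q=P[vv,uu].reshape(-1,3);q=q[np.isfinite(q).all(1)]
for _ in range(4):
    ctr=np.median(q,0) if _==0 else q.mean(0);_,S,V=np.linalg.svd(q-ctr,full_matrices=False);n=V[2]*np.sign(V[2][2]);q=q[abs((q-ctr)@n)<5]
print("normal",n,len(q))
def hit(u,v):
    K=f["K"];r=f["T"][:3,:3]@np.array([(u-K[0,2])/K[0,0],(v-K[1,2])/K[1,1],1]);o=f["T"][:3,3];return o+r*((ctr-o)@n)/(r@n)
C=hit(*pt(197,126));e1=hit(*pt(241,91))-C;e1/=np.linalg.norm(e1);e2=np.cross(n,e1)
for nm,p in(("zero",(241,91)),("nuts66",(265,138)),("now",(132,148)),("green mid",(152,147)),):
    w=hit(*pt(*p))-C;a=-np.arctan2(w@e2,w@e1)%(2*np.pi);print(nm,np.linalg.norm(w).round(1),a.round(2),(a/.01885).round(1))
```

```text
normal [0.60285276 0.08538494 0.79327042] 472
zero 45.5 0.0 0.0
nuts66 46.3 1.28 68.1
now 45.3 3.6 191.0
green mid 34.4 3.44 182.3
```

The pointer (191 g) and the pan depth (192 g) agree. Everything else is in place and the gripper is clear, so I'm handing in.

Run:
```python
from h import *
f=cam("top");crop(f,"t30",140,90,500,290,2);st();print(hand_in())
```

```text
t 49.28 p [ 416.  -120.8  254.8] z [-0.007  0.005 -1.   ] yaw_x -4.58 F [-0.8 -0.   0.1] g 36.7 q [-0.29  0.01  1.97  0.    1.18  1.36]
the job is handed in; nothing more can be done
None
```

View pics/t30.png

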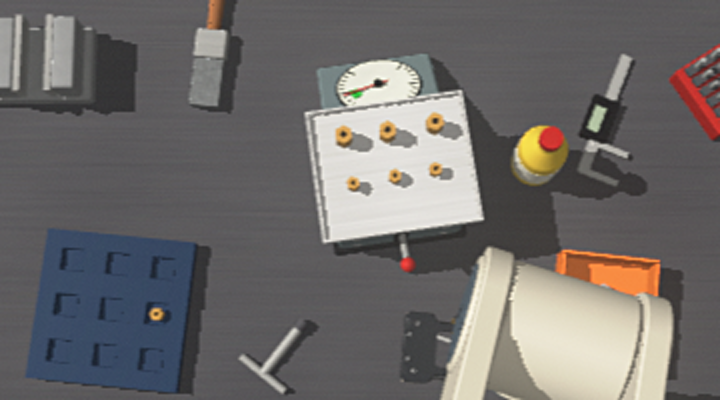

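The charge is on the scale at about 192 g, inside the 177–203 g green sector, and I handed the job in at 49 s of the 210 s allowed.

- **Lever and nuts:** I raised the arrest lever to its stop and moved both nuts to the orange bin. The freed, empty pan then read zero.
- **Slugs:** I set three large and three small slugs on the pan one at a time, checking the scale as I went (about 40, 81, 140, 154, 170 and then 192 g). The one slug not needed is still in its tray pocket.

**Last checks:**
- The top camera's depth image of the pan gave 191–192 g, and the pointer angle gave 191 g.
- One rough wrist-camera depth reading of the pan disagreed. It came out 0.7 mm lower, about 196 g, which is still inside the sector.
- The final pictures show the lever up, all six slugs standing on the pan and both nuts in the bin.
- The chuck key, screwdriver and oil bottle looked undisturbed, and the gripper was clear of everything.

Hand-in gives no verdict, so the result itself is not confirmed.

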